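# Swing a carton round in a swivelling corner shoe

### The arm

A 7-joint arm with a two-finger parallel gripper is mounted at the origin on a cart in front of the work surface, level with it; the furniture and walls round the work are solid. World frame = base frame: x ahead of the robot, y to its left, z up, the work surface at z = 0. Lengths are in m, angles in rad, forces in N, time in s.
With the tool pointing down it reaches from about 0.35 to 0.9 m from the base axis. Payload 8.1 kg.
Tool frame: the origin (TCP) lies at the very end of the fingers, on their centre line; the grasp point (between the pads) lies 19 mm behind it (grip_point_offset is the distance from the TCP to the grasp point, in m); z points along the fingers, x is the direction in which the jaws open and shut, and the axes are right-handed (so a half turn about z gives the same grasp; the last joint's range is limited). The gripper opens to 92 mm and grips with 3 to 60 N. Pads are 19 mm wide; open, the fingers measure 130 mm over their backs; the gripper's body (75 mm by 190 mm) begins 47 mm behind the grasp point.
Start: joints at [-1.249, 0.434, 0.025, 1.573, -0.012, 1.134, -0.075], TCP at [0.258, 0.569, 0.227] pointing down, gripper open.
Joint ranges: [-2.62, 2.62], [-0.44, 2.09], [-1.27, 1.32], [0.08, 2.57], [-1.32, 4.46], [0.12, 2], [-2.74, 2.74]. Speed limits (rad/s): [2.22, 2.22, 3.01, 3.01, 3.14, 3.14, 3.14].

### API

Orientations are given as a rotation vector (axis times angle).
In Python, from cell import observe, get_image, camera_model, sign_off, grip_point_offset gives the robot as it stands.
- The arm moves only by the tool play_rows, never from a script. Its argument "rows" is a list of rows, each a list of 7 numbers: the shift along the tool's x, y, z as a fraction of full scale, then the turn, a rotation vector about the tool's x, y, z as a fraction of full scale, then the closure, from -1 (fully open) to 1 (shut). A call has 1 to 5 rows; each row shifts and turns the pose as measured when the row begins, along the tool's axes as they then stand; what a row does not reach is not made up. Full scale, the value 1, is 0.15 m for a shift and 0.5 rad for a turn. A row lasts 1/10 s, in which the tool goes at most 50 mm and 8.59 degrees, less where a joint would pass 70% of its speed; a pose out of reach is approached as far as the arm can. A call with a number of a shift or a turn outside -1 to 1 is refused whole. A call with a gripper value outside its range is refused whole. The fingers move at their own pace and stop on an object; "force" is the grip in N (left out, the last holds). Time passes only in rows, so rows that do not move let the fingers close. It gives the time, the measured TCP pose, the force and the opening at its end, in the units of the state.
- observe(): the state, without advancing time (a new reading comes with each control period).
- get_image(name): name is "side" or "top"; returns the picture (420x560x3 uint8, blue, green, red); there is no depth.
- camera_model(name): a dict with "K" (3x3 intrinsics, pixels), "R" (3x3) and "t" (3): a world point X has camera coordinates R X + t. Camera axes: x right, y down, z forward; pixel columns grow to the right and rows downward; lengths in m; the calibration is good to about 2 mm. A picture is of the moment at which its call begins. camera_model takes no time and is no camera call.
- sign_off(): hands the job in, once; it reports no verdict.
The state is a dict: "clock": time; "joints": joint angles; "dq": joint speeds; "joint_efforts": joint torques, N m; "position": TCP position; "ee_rot": TCP orientation; "force": force on the tool from outside, world axes, zero at the start; "ft_torque": the same for the moment, N m; "width": opening from 0.0 (shut) to 1.0 (fully open).
Only numpy, scipy, OpenCV 4.12 (cv2) and the standard library are available. Lean on these libraries where they do the work, as an engineer would, in place of code of your own. Each camera call takes 0.05 s, during which the arm holds its last target.

### The job

Get the carton of filters into the turning jig: clear the bench timer off the jig's plate and stand it upright on the bare bench, then set the carton flat in the swivelling corner shoe as the shoe stands, one corner tucked right in between its two legs, and let go of it. Then, without lifting the carton again, push its free end round about the corner held in the shoe until its long side lies flat against the upright fence. Leave the tube box, the tape roll and the wash bottle where they are, and do not knock anything over.

Things in the scene. Friction and masses are not known exactly. Their poses are not given: they have to be found in the camera images.
- jig: Fixed turning jig: aluminium base plate 180 x 250 mm, 6 mm thick. Origin on the shoe's swivel axis at bench height, z up; plate spans x -28 to 153, y -155 to 95 mm. At yaw 0 (starts within 0.2 rad) x points away from the robot, y to its left. An upright fence parallel to x stands on the plate: face at y = 71.5 mm looking to -y, x -10 to 115 mm, 8 mm thick, top 66 mm above the bench.
- shoe_corner (a point): Inner corner of the swivelling shoe, on its axis, at its floor (10 mm above the bench); axes turn with the shoe, parallel to the jig's at joint 0. Black rubber floor, 4 mm thick, x -5 to 64, y -90 to 5 mm; two steel legs 5 mm thick, 36 mm high: wall x = 0 reaching 30 mm along -y, wall y = 0 reaching 50 mm along +x. A carton tucked in has its centre at x 35, y -63 mm, long side parallel to this y.
- shoe (a joint): Angle of the shoe about its vertical axis, rad, growing counter-clockwise seen from above; friction about 0.08 N m, stays where it is left. Starts between 0 and 0.35; at about 1.57 a carton in the shoe lies along the fence; stops at 1.64. Nothing clamps the carton but its weight on the rubber: a slow push across its long side near the free end, past the floor's edge, turns both together.
- carton: White and green cardboard carton, closed and rigid, 70 x 126 x 66 mm (x, y, z), about 0.3 kg; origin in the centre of its underside. It starts on the bench to the right; it looks much the same to the task either way round.
- timer: White digital bench timer standing on edge, 20 mm thick (x, from -9 to 11 mm) x 62 mm wide (y) x 66 mm high, about 80 g; origin under its body. It starts on the jig's plate, in the way of the carton's swing, its broad faces roughly across the jig's x axis.
- tube_block: Bystander: small dark box with a red lid, 41 x 53 x 42 mm, loose; origin in the centre of its underside. Either close beside the carton's far long side, at its left half, or off the carton's right end.
- tape_roll: Bystander: roll of yellow tape lying flat, 66 mm diameter, 25 mm high, loose; origin in the centre of its underside. It is in the other of the tube box's two places. Farther right a fixed magnifier lamp is clamped to the bench's edge (x 0.54, y -0.48 m), its arm rising to over 0.5 m: pass it on the side of the robot's base.
- bottle: Bystander: upright white wash bottle with a thin spout, 201 mm high, body 69 mm across (its axis 9 mm to -y of the origin), loose; origin at its foot. It stands between carton and jig. Behind it is the fixed heating mantle (x 0.55 to 0.86, y -0.2 to 0.1 m, over 0.2 m high); the bench around the jig from x 0.41 to 0.72, y -0.1 to 0.46 m is otherwise free.

How it is judged:
By the outcome, as a careful person would: the job done as asked, in the order asked, and still so for the second after the job is handed in, with the robot touching nothing.
It also fails if it takes over 72 s, if anything falls off the work surface, if the arm or the gripper's body presses on something with over 40 N, if the wrist force passes 120 N, or if a joint passes its speed limit or range.

## Working session

There is one attempt and no reset: what is moved stays moved. The work goes in short steps, Python scripts to look and compute and a tool call to move; the robot and the scene stay as the last step left them, time stands still between calls to the robot, and variables do not carry over. Pictures are saved under pics/ and viewed, and the job is handed in when it is done.

Besides the shell and the picture viewer there is one more tool, called after "Request:" as a command line: name --pt "numbers of a row" for each row, then --argument value for the rest. play_rows: Moves the arm, as the interface text tells. Its arguments: {"type":"object","properties":{"rows":{"type":"array","items":{"type":"array","items":{"type":"number"}}},"force":{"type":"number"}},"required":["rows"]}

```bash
ls; mkdir -p pics
python3 - <<'E'
from cell import *
import cv2
print(observe()); print(grip_point_offset if not callable(grip_point_offset) else grip_point_offset())
for n in("top","side"):
    cv2.imwrite(f"pics/{n}0.png",get_image(n)); print(n,camera_model(n))
E
```

```text
pics
{'clock': 0.0, 'joints': array([-1.24861346,  0.43520287,  0.02497008,  1.57411049, -0.01157278,
        1.13398648, -0.07511175]), 'dq': array([-0.00036589,  0.0009237 ,  0.00019827, -0.00055954, -0.00030599,
       -0.00095495, -0.00038234]), 'joint_efforts': array([-5.13085488e-04, -6.67874336e+01,  9.84376296e-01, -3.14445019e+01,
       -6.05352013e-02,  4.29682026e-02,  1.13651697e-04]), 'position': array([0.25742421, 0.56895957, 0.22595226]), 'ee_rot': array([ 2.63903325e+00,  1.70262759e+00, -1.91012625e-03]), 'force': array([ 0.03774647, -0.20921057, -0.18780125]), 'ft_torque': array([ 0.03048038,  0.03964985, -0.03447603]), 'width': 1.0032403210070946}
0.0188
top {'K': array([[435.60503263,   0.        , 280.29433007],
       [  0.        , 435.60503263, 215.78994049],
       [  0.        ,   0.        ,   1.        ]]), 'R': array([[-6.51784185e-02, -9.97873253e-01, -8.63475364e-04],
       [-9.73314994e-01,  6.37650851e-02, -2.20435788e-01],
       [ 2.20022037e-01, -1.35272226e-02, -9.75401106e-01]]), 't': array([0.00545177, 0.51510742, 1.08131603])}
side {'K': array([[476.75207575,   0.        , 275.27967084],
       [  0.        , 476.75207575, 216.29627185],
       [  0.        ,   0.        ,   1.        ]]), 'R': array([[ 0.85735025, -0.51456016,  0.01335642],
       [-0.32727883, -0.5649663 , -0.75743095],
       [ 0.39728972,  0.64501234, -0.65277865]]), 't': array([-0.46678666,  0.21232784,  1.13977634])}
```

View pics/top0.png

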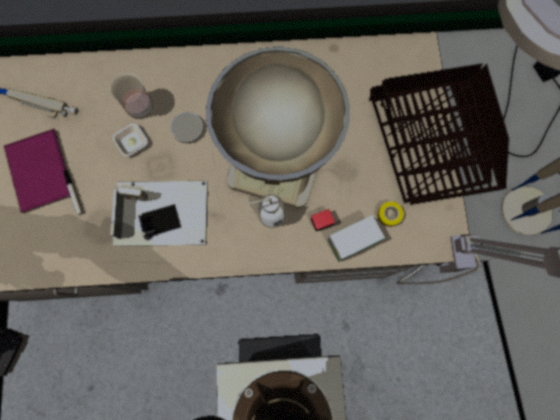

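View pics/side0.png

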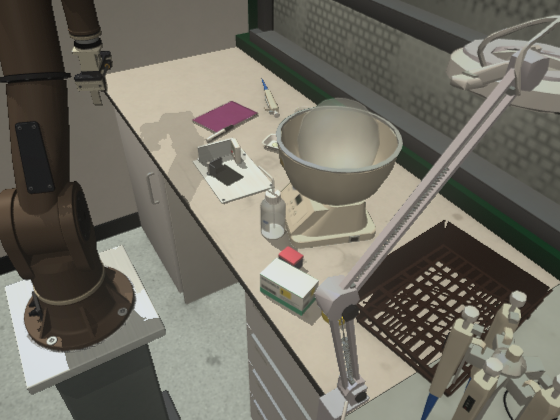

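The top picture shows the plate at cols 112–208, rows 181–245, with the black shoe near (160,220) and the timer near (130,190). The bottle is at (271,210), the tube box (red) at (323,219), the carton at (358,238) and the tape at (391,213). I'll zoom in next.

Run:
```python
import cv2
t=cv2.imread("pics/top0.png"); s=cv2.imread("pics/side0.png")
cv2.imwrite("pics/topA.png",cv2.resize(t[170:260,100:220],None,fx=6,fy=6,interpolation=cv2.INTER_CUBIC))
cv2.imwrite("pics/topB.png",cv2.resize(t[180:270,250:410],None,fx=5,fy=5,interpolation=cv2.INTER_CUBIC))
cv2.imwrite("pics/sideA.png",cv2.resize(s[125:210,180:290],None,fx=6,fy=6,interpolation=cv2.INTER_CUBIC))
```

```text
(no output)
```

View pics/topA.png

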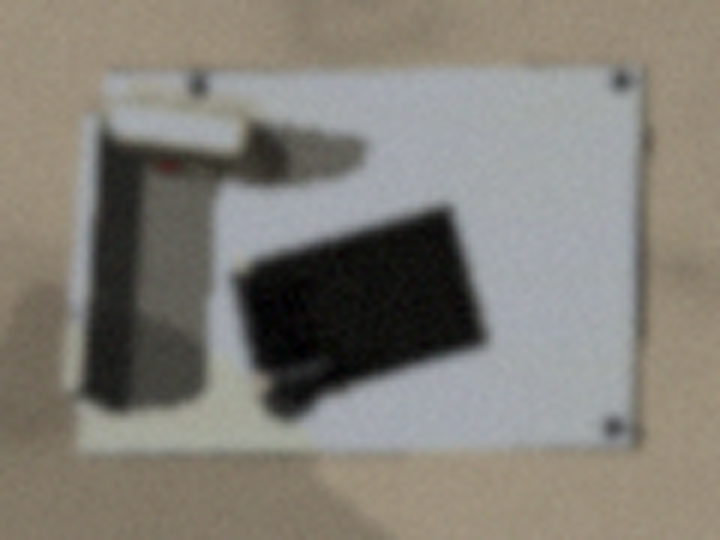

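View pics/topB.png

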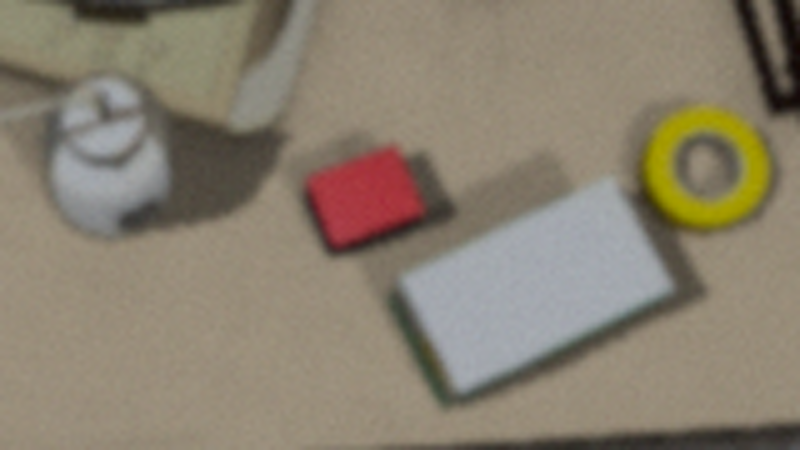

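View pics/sideA.png

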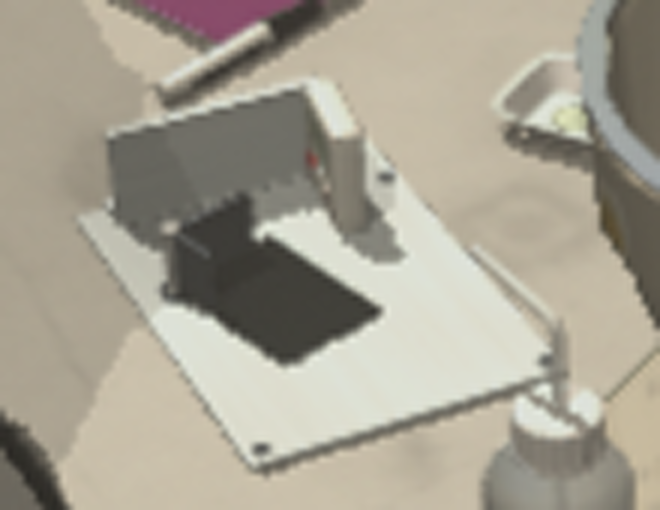

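```bash
cat > h.py <<'E'
import numpy as np, cv2
from cell import *
def ray(n,uv,z):
    c=camera_model(n); uv=np.atleast_2d(uv).astype(float)
    d=(np.linalg.inv(c['K'])@np.c_[uv,np.ones(len(uv))].T)
    d=(c['R'].T@d).T; o=-c['R'].T@c['t']
    return o+d*((z-o[2])/d[:,2])[:,None]
def proj(n,X):
    c=camera_model(n); p=(c['R']@np.atleast_2d(X).T).T+c['t']; p=p@c['K'].T
    return p[:,:2]/p[:,2:]
def unc(p,f,ox,oy): return (np.array(p,float)+.5)/f-.5+[ox,oy]
def rigid(a,b): # b=R a+t
    a=np.array(a);b=np.array(b)[:,:2];ca=a.mean(0);cb=b.mean(0);A=a-ca;B=b-cb
    th=np.arctan2((A[:,0]*B[:,1]-A[:,1]*B[:,0]).sum(),(A*B).sum())
    R=np.array([[np.cos(th),-np.sin(th)],[np.sin(th),np.cos(th)]])
    return th,cb-R@ca,R
E
python3 - <<'E'
from h import *
f=lambda p:unc(p,6,100,170)
P=ray("top",f([[105,70],[643,68],[635,445],[80,448]]),.006)
M=[[.153,.095],[.153,-.155],[-.028,-.155],[-.028,.095]]
th,t,R=rigid(M,P); print("jig",th,t); print("res mm",(((R@np.array(M).T).T+t-P[:,:2])*1000).round(1).tolist())
ps=lambda p:unc(p,6,180,125)
P2=ray("side",ps([[545,372],[262,465],[82,218]]),.006); 
t2=rigid([M[1],M[2],M[3]],P2);print("side jig",t2[0],t2[1])
# fence top
# timer top z .072 ( plate 6+66)
T=ray("top",f([[112,102],[250,118],[246,152],[107,135]]),.072);Tc=T[:,:2].mean(0)
print("timer",T.round(4).tolist(),Tc,"in jig",R.T@(Tc-t))
d=T[1]-T[0]+T[2]-T[3];print("timer y-axis yaw",np.arctan2(-d[1],-d[0])-np.pi/2,np.hypot(*d[:2])/2)
# shoe floor corners z=.010
S=ray("top",f([[452,207],[488,338],[236,268]]),.010);print("shoe",S.round(4).tolist())
e=S[0]-S[1];print("yaw",np.arctan2(e[1],e[0]),np.hypot(*e[:2]))
e=S[2]-S[0];print("yaw",np.arctan2(e[1],e[0])-np.pi/2,np.hypot(*e[:2]))
# shoe floor: far-right corner (.064,-.090), near-right(-.005,-.090), far-left(.064,.005)
a=rigid([[.064,-.09],[-.005,-.09],[.064,.005]],S);print("shoe fit",a[0],a[1])
g=lambda p:unc(p,5,250,180)
C=ray("top",g([[612,178],[676,288],[460,394],[400,282]]),.066);print("carton",C.round(4).tolist())
c=rigid([[.035,-.063],[-.035,-.063],[-.035,.063],[.035,.063]],C);print(c[0],c[1])
B=ray("top",g([[395,147],[425,213],[335,248],[306,185]]),.042);print("tube",B.round(4).tolist(),B.mean(0))
print("tape",ray("top",g([708,168]),.025), "bottle", ray("top",g([[112,190]]),.1),ray("top",g([103,95]),.2))
E
```

```text
jig -0.056140266487045135 [0.49727029 0.33140724]
res mm [[1.2, -0.8], [2.6, -1.0], [-1.4, 0.6], [-2.3, 1.2]]
side jig -0.060021484423555135 [0.49540982 0.32759583]
timer [[0.6172, 0.3907, 0.072], [0.6059, 0.3305, 0.072], [0.5906, 0.3321, 0.072], [0.6023, 0.3926, 0.072]] [0.60400332 0.36146013] in jig [0.10487858 0.03599441]
timer y-axis yaw -0.18740300289393863 0.061408977250885226
shoe [[0.5768, 0.2575, 0.01], [0.5146, 0.242, 0.01], [0.5546, 0.3559, 0.01]]
yaw 0.24429111380681967 0.06413595280910386
yaw 0.22220104051883705 0.1008775500815134
shoe fit 0.2600026731351208 [0.49405568 0.33093683]
carton [[0.4985, -0.2656, 0.066], [0.4387, -0.2919, 0.066], [0.3916, -0.1761, 0.066], [0.4511, -0.1509, 0.066]]
0.3931486987126613 [ 0.44498103 -0.22112109]
tube [[0.5279, -0.1578, 0.042], [0.4912, -0.1704, 0.042], [0.4755, -0.1214, 0.042], [0.5104, -0.1089, 0.042]] [ 0.50124157 -0.13963428  0.042     ]
tape [[ 0.50929901 -0.327214    0.025     ]] bottle [[ 0.5014848  -0.00649976  0.1       ]] [[ 0.52417222 -0.00568655  0.2       ]]
```

```bash
cat >> h.py <<'E'
from scipy.spatial.transform import Rotation as Rn
def state():
    s=observe(); R=Rn.from_rotvec(s['ee_rot']).as_matrix(); 
    return s,np.array(s['position']),R,np.arctan2(R[1,0],R[0,0])
def plan(tgt,yaw,n,p=None,y0=None,wrap=True):
    """rows (units) from current/assumed pose to tgt,yaw in n equal steps"""
    if p is None: s,p,R,y0=state()
    p=np.array(p,float);tgt=np.array(tgt,float)
    dy=yaw-y0
    if wrap: dy=(dy+np.pi/2)%np.pi-np.pi/2
    d=(tgt-p)/n; print("from",p.round(4),round(y0,3),"to",tgt,round(y0+dy,3))
    for k in range(n):
        a=y0+dy*k/n
        ex=np.array([np.cos(a),np.sin(a),0]);ey=np.array([np.sin(a),-np.cos(a),0])
        print([round(float(v),3) for v in (d@ex/.15,d@ey/.15,-d[2]/.15,0,0,-dy/n/.5)])
E
python3 - <<'E'
from h import *
s,p,R,y=state();print(R.round(3),y)
plan([.604,.361,.20],-.187,10)
t=cv2.imread("pics/top0.png");
g=t.max(2)<45; m=np.zeros(g.shape,np.uint8); m[200:240,135:185]=g[200:240,135:185]*255
n,l,st,c=cv2.connectedComponentsWithStats(m); i=1+st[1:,4].argmax(); 
cs=cv2.findContours((l==i).astype(np.uint8),0,1)[0][0][:,0].astype(float)
P=ray("top",cs,.010)
J=P[:,:2]-[.496,.3305]
for a in (.2,.22,.24,.26,.28):
    x=J@[np.cos(a),np.sin(a)];yy=J@[-np.sin(a),np.cos(a)]
    f=(x>.05)&(yy>-.08)&(yy<-.0); q=(yy<-.08)&(x>0.005)&(x<.055)
    print(a,"far x",np.polyfit(yy[f],x[f],1),x[f].mean()," right y",np.polyfit(x[q],yy[q],1),yy[q].mean())
cm=((t.min(2)>135)).astype(np.uint8); m=np.zeros_like(cm);m[210:265,320:392]=cm[210:265,320:392]
n,l,st,c=cv2.connectedComponentsWithStats(m); i=1+st[1:,4].argmax()
cs=cv2.findContours((l==i).astype(np.uint8),0,1)[0][0][:,0].astype(float)
P=ray("top",cs,.066)[:,:2]; r=cv2.minAreaRect((P*1000).astype(np.float32)); print("carton",r)
E
```

```text
[[ 0.412  0.911 -0.   ]
 [ 0.911 -0.412 -0.001]
 [-0.001  0.    -1.   ]] 1.145875592946929
from [0.2574 0.569  0.226 ] 1.146 to [0.604 0.361 0.2  ] -0.187
[-0.031, 0.268, 0.017, 0.0, 0.0, 0.267]
[0.005, 0.269, 0.017, 0.0, 0.0, 0.267]
[0.041, 0.266, 0.017, 0.0, 0.0, 0.267]
[0.076, 0.259, 0.017, 0.0, 0.0, 0.267]
[0.109, 0.246, 0.017, 0.0, 0.0, 0.267]
[0.141, 0.23, 0.017, 0.0, 0.0, 0.267]
[0.17, 0.209, 0.017, 0.0, 0.0, 0.267]
[0.197, 0.184, 0.017, 0.0, 0.0, 0.267]
[0.219, 0.157, 0.017, 0.0, 0.0, 0.267]
[0.238, 0.126, 0.017, 0.0, 0.0, 0.267]
0.2 far x [-0.03131069  0.05936781] 0.060604702967650775  right y [ 0.03491912 -0.08527107] -0.0841902584145026
0.22 far x [-0.01132277  0.05934163] 0.059802556740384726  right y [ 0.01496318 -0.08523027] -0.0847924190853361
0.24 far x [0.01007803 0.05943869] 0.059044642556269324  right y [ 0.00136508 -0.08548967] -0.08544808490196432
0.26 far x [0.03006403 0.05946165] 0.058250892588478154  right y [-0.01858757 -0.08550586] -0.08604025348884965
0.28 far x [0.05144024 0.05954594] 0.05748722386451948  right y [-0.0232317  -0.08595383] -0.08665030969557583
carton ((447.1624755859375, -220.2736358642578), (65.51081085205078, 123.56803131103516), 22.550527572631836)
```

Request:
play_rows --pt "-0.03 0.27 0.017 0 0 0.267 -1" --pt "0.005 0.27 0.017 0 0 0.267 -1" --pt "0.04 0.266 0.017 0 0 0.267 -1" --pt "0.076 0.26 0.017 0 0 0.267 -1" --pt "0.11 0.246 0.017 0 0 0.267 -1" --force 20

```text
clock: 0.6
position: [0.4277, 0.4659, 0.2104]
ee_rot: [-3.055, -0.732, 0.01]
force: [0.3, 1.0, 0.2]
width: 1.002
```

Request:
play_rows --pt "0.14 0.23 0.017 0 0 0.267 -1" --pt "0.17 0.21 0.017 0 0 0.267 -1" --pt "0.197 0.184 0.017 0 0 0.267 -1" --pt "0.22 0.157 0.017 0 0 0.267 -1" --pt "0.238 0.126 0.017 0 0 0.267 -1"

```text
clock: 1.1
position: [0.604, 0.3526, 0.1943]
ee_rot: [3.118, -0.351, -0.013]
force: [0.7, 0.9, -0.3]
width: 1.003
```

Run:
```python
from h import *
plan([.604,.361,.12],-.187,3)
```

```text
from [0.604  0.3526 0.1943] -0.224 to [0.604 0.361 0.12 ] -0.187
[-0.004, -0.018, 0.165, 0.0, 0.0, -0.025]
[-0.004, -0.018, 0.165, 0.0, 0.0, -0.025]
[-0.004, -0.018, 0.165, 0.0, 0.0, -0.025]
```

Request:
play_rows --pt "-0.004 -0.018 0.165 0 0 -0.025 -1" --pt "-0.004 -0.018 0.165 0 0 -0.025 -1" --pt "-0.004 -0.018 0.165 0 0 -0.025 -1" --pt "0 0 0 0 0 0 -1"

```text
clock: 1.5
position: [0.6102, 0.3514, 0.1159]
ee_rot: [3.116, -0.318, -0.009]
force: [-0.7, 0.1, 0.1]
width: 1.002
```

Run:
```python
from h import *
cv2.imwrite("pics/s1.png",cv2.resize(get_image("side")[60:210,150:350],None,fx=4,fy=4,interpolation=cv2.INTER_CUBIC))
plan([.604,.361,.034],-.187,3)
```

```text
from [0.6114 0.3514 0.118 ] -0.204 to [0.604 0.361 0.034] -0.187
[-0.02, -0.018, 0.187, 0.0, 0.0, -0.011]
[-0.02, -0.018, 0.187, 0.0, 0.0, -0.011]
[-0.02, -0.018, 0.187, 0.0, 0.0, -0.011]
```

View pics/s1.png

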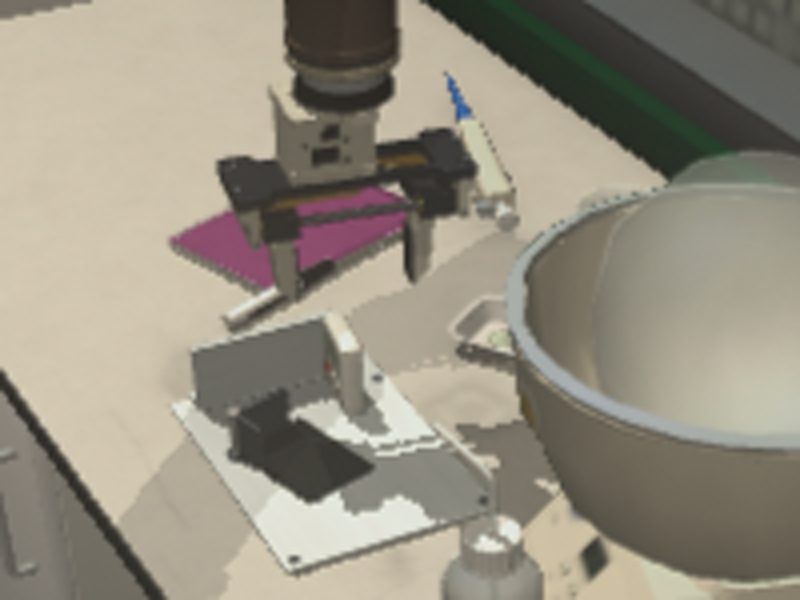

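The side view shows the open fingers straddling the timer along the jig's x. I'll correct y and go down.

Request:
play_rows --pt "-0.03 -0.05 0 0 0 -0.02 -1" --pt "-0.02 -0.015 0.19 0 0 0 -1" --pt "0 0 0.19 0 0 0 -1" --pt "0 0 0.19 0 0 0 -1" --pt "0 0 0 0 0 0 -1"

```text
clock: 2.05
position: [0.6087, 0.3688, 0.0393]
ee_rot: [-3.126, 0.298, -0.009]
force: [-0.4, 0.7, -0.2]
width: 1.005
```

Run:
```python
from h import *
plan([.604,.361,.034],-.187,1)
```

```text
from [0.6087 0.3688 0.0393] -0.19 to [0.604 0.361 0.034] -0.187
[-0.021, 0.057, 0.036, 0.0, 0.0, -0.006]
```

Request:
play_rows --pt "-0.02 0.05 0.03 0 0 0 -1" --pt "0 0 0 0 0 0 1" --pt "0 0 0 0 0 0 1" --pt "0 0 0 0 0 0 1" --pt "0 0 0 0 0 0 1" --force 15

```text
clock: 2.55
position: [0.6073, 0.3646, 0.0426]
ee_rot: [-3.119, 0.295, -0.02]
force: [0.8, 0.0, 0.4]
width: 0.701
```

Request:
play_rows --pt "0 0 0 0 0 0 1" --pt "0 0 0 0 0 0 1" --pt "0 0 0 0 0 0 1" --pt "0 0 0 0 0 0 1"

```text
clock: 2.95
position: [0.6079, 0.3649, 0.0437]
ee_rot: [-3.118, 0.295, -0.022]
force: [-0.1, -1.0, 0.3]
width: 0.353
```

Request:
play_rows --pt "0 0 0 0 0 0 1" --pt "0 0 0 0 0 0 1" --pt "0 0 0 0 0 0 1" --pt "0 0 0 0 0 0 1"

```text
clock: 3.35
position: [0.6076, 0.3649, 0.0435]
ee_rot: [-3.119, 0.295, -0.021]
force: [0.1, -0.4, 1.0]
width: 0.215
```

Run:
```python
from h import *
s,p,R,y=state();print(p,R.round(3),s['width'],s['force'])
cv2.imwrite("pics/s2.png",cv2.resize(get_image("side")[60:210,150:350],None,fx=4,fy=4,interpolation=cv2.INTER_CUBIC))
```

```text
[0.60758415 0.36492259 0.04349237] [[ 0.982 -0.187  0.014]
 [-0.188 -0.982  0.008]
 [ 0.012 -0.01  -1.   ]] 0.21505292485848068 [ 0.11715797 -0.38541388  0.98062394]
```

View pics/s2.png

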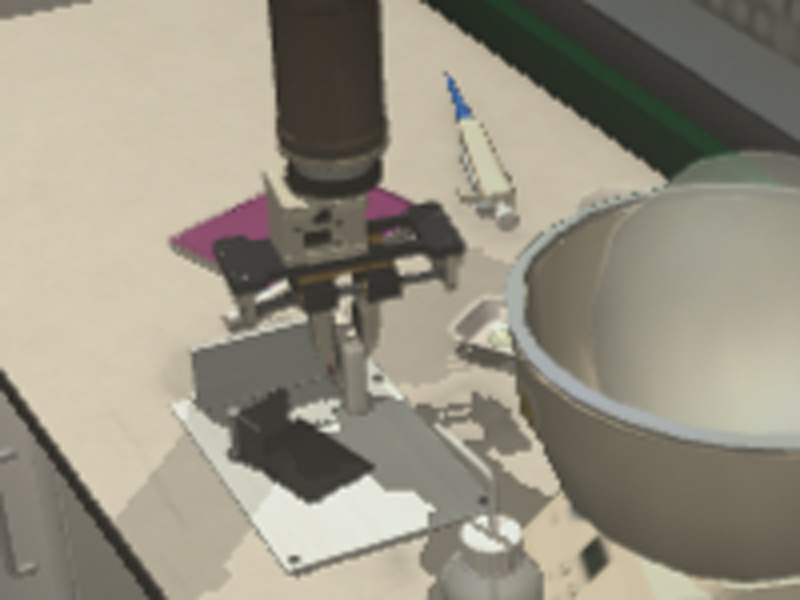

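Width 0.215 is 20 mm, so the timer is gripped. Lifting.

Request:
play_rows --pt "0 0 -0.13 0 0 0 1" --pt "0 0 -0.2 0 0 0 1" --pt "0 0 -0.15 0 0 0 1"

```text
clock: 3.7
position: [0.6039, 0.3628, 0.1125]
ee_rot: [-3.125, 0.296, -0.01]
force: [0.3, -0.0, -0.6]
width: 0.215
```

```bash
cat >> h.py <<'E'
def tilt():
    s,p,R,y=state()
    Rd=np.c_[[np.cos(y),np.sin(y),0],[np.sin(y),-np.cos(y),0],[0,0,-1]]
    print("tilt fix units",(Rn.from_matrix(R.T@Rd).as_rotvec()/.5).round(3),"w",s['width'].__round__(3),"F",np.round(s['force'],1),s['clock'])
E
python3 - <<'E'
from h import *
tilt(); plan([.69,.30,.11],-.1,4)
E
```

```text
tilt fix units [-0.007 -0.013  0.   ] w 0.215 F [ 0.3 -0.  -0.6] 3.7
from [0.6039 0.3628 0.1125] -0.189 to [0.69 0.3  0.11] -0.1
[0.161, 0.076, 0.004, 0.0, 0.0, -0.044]
[0.159, 0.079, 0.004, 0.0, 0.0, -0.044]
[0.157, 0.083, 0.004, 0.0, 0.0, -0.044]
[0.155, 0.086, 0.004, 0.0, 0.0, -0.044]
```

Request:
play_rows --pt "0.16 0.076 0 0 0 -0.044 1" --pt "0.16 0.08 0 0 0 -0.044 1" --pt "0.157 0.083 0 0 0 -0.044 1" --pt "0.155 0.086 0 0 0 -0.044 1" --pt "0 0 0 0 0 0 1"

```text
clock: 4.2
position: [0.6937, 0.3004, 0.1171]
ee_rot: [-3.132, 0.147, -0.018]
force: [0.0, -0.4, 0.2]
width: 0.215
```

Run:
```python
from h import *
tilt(); plan([.69,.30,.039],-.1,4)
```

```text
tilt fix units [-0.014 -0.022  0.   ] w 0.215 F [ 0.  -0.4  0.2] 4.2
from [0.6937 0.3004 0.1171] -0.094 to [0.69  0.3   0.039] -0.1
[-0.006, 0.001, 0.13, 0.0, 0.0, 0.003]
[-0.006, 0.001, 0.13, 0.0, 0.0, 0.003]
[-0.006, 0.001, 0.13, 0.0, 0.0, 0.003]
[-0.006, 0.001, 0.13, 0.0, 0.0, 0.003]
```

Request:
play_rows --pt "-0.01 0 0.13 -0.01 -0.015 0 1" --pt "-0.01 0 0.13 0 0 0 1" --pt "-0.005 0 0.12 0 0 0 1" --pt "0 0 0.08 0 0 0 1"

```text
clock: 4.6
position: [0.6891, 0.3024, 0.0438]
ee_rot: [-3.136, 0.148, -0.004]
force: [0.9, -0.1, -0.6]
width: 0.213
```

Run:
```python
from h import *
tilt(); plan([.69,.30,.038],-.1,1)
```

```text
tilt fix units [-0.005 -0.004  0.   ] w 0.213 F [ 0.9 -0.1 -0.6] 4.6
from [0.6891 0.3024 0.0438] -0.094 to [0.69  0.3   0.038] -0.1
[0.007, 0.015, 0.039, 0.0, 0.0, 0.012]
```

Request:
play_rows --pt "0 0 0.03 0 0 0 1" --pt "0 0 0.02 0 0 0 1" --pt "0 0 0.015 0 0 0 1"

```text
clock: 4.9
position: [0.6874, 0.3031, 0.0348]
ee_rot: [-3.137, 0.146, 0.0]
force: [-7.6, -4.3, 20.5]
width: 0.21
```

Run:
```python
from h import *
tilt(); plan([.69,.30,.038],-.1,1)
```

```text
tilt fix units [-0.003  0.    -0.   ] w 0.21 F [-7.6 -4.3 20.5] 4.9
from [0.6874 0.3031 0.0348] -0.093 to [0.69  0.3   0.038] -0.1
[0.019, 0.019, -0.022, 0.0, 0.0, 0.014]
```

Request:
play_rows --pt "0 0 -0.015 0 0 0 1" --pt "0 0 0 0 0 0 -0.3" --pt "0 0 0 0 0 0 -0.3" --pt "0 0 0 0 0 0 -0.3" --pt "0 0 0 0 0 0 -0.3"

```text
clock: 5.4
position: [0.6874, 0.3049, 0.0382]
ee_rot: [-3.135, 0.143, -0.002]
force: [-0.6, 0.1, -0.6]
width: 0.507
```

Request:
play_rows --pt "0 0 -0.1 0 0 0 -0.3" --pt "0 0 -0.25 0 0 0 -0.3" --pt "0 0 -0.3 0 0 0 -0.3" --pt "0 0 -0.3 0 0 0 -1"

```text
clock: 5.8
position: [0.683, 0.303, 0.1788]
ee_rot: [3.134, -0.144, -0.018]
force: [0.4, -0.2, -0.6]
width: 0.701
```

Run:
```python
from h import *
tilt()
cv2.imwrite("pics/s3.png",cv2.resize(get_image("side")[60:210,150:350],None,fx=4,fy=4,interpolation=cv2.INTER_CUBIC))
```

```text
tilt fix units [0.009 0.022 0.   ] w 0.701 F [ 0.4 -0.2 -0.6] 5.8
```

View pics/s3.png

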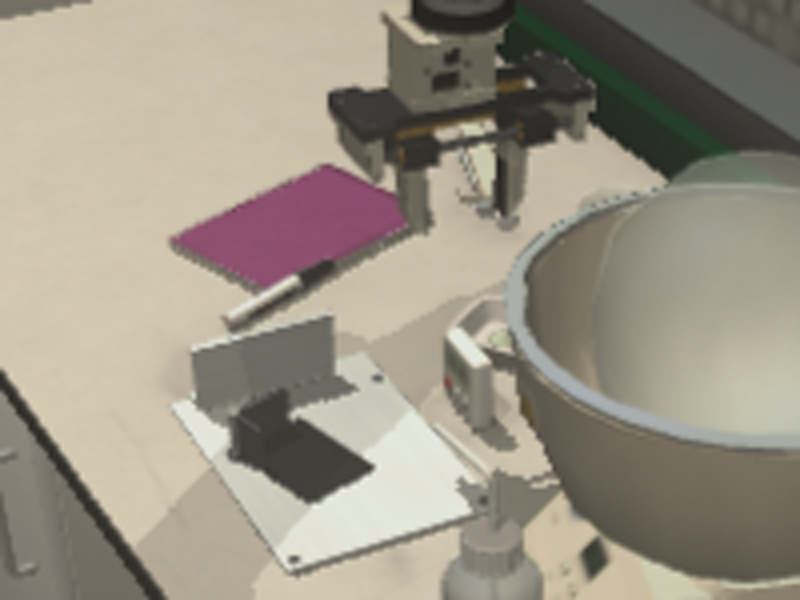

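The timer stands upright on the bare bench (zoomed view (470,385)). Next, round to the carton by the robot side.

Run:
```python
from h import *
plan([.40,.06,.26],.1,8)
plan([.45,-.23,.20],.393,7,[.40,.06,.26],.1)
```

```text
from [0.6868 0.3042 0.1886] -0.092 to [0.4  0.06 0.26] 0.1
[-0.219, 0.224, -0.06, 0.0, 0.0, -0.048]
[-0.225, 0.219, -0.06, 0.0, 0.0, -0.048]
[-0.23, 0.214, -0.06, 0.0, 0.0, -0.048]
[-0.235, 0.208, -0.06, 0.0, 0.0, -0.048]
[-0.24, 0.202, -0.06, 0.0, 0.0, -0.048]
[-0.245, 0.197, -0.06, 0.0, 0.0, -0.048]
[-0.249, 0.191, -0.06, 0.0, 0.0, -0.048]
[-0.254, 0.185, -0.06, 0.0, 0.0, -0.048]
from [0.4  0.06 0.26] 0.1 to [ 0.45 -0.23  0.2 ] 0.393
[0.02, 0.28, 0.057, 0.0, 0.0, -0.084]
[0.008, 0.28, 0.057, 0.0, 0.0, -0.084]
[-0.004, 0.28, 0.057, 0.0, 0.0, -0.084]
[-0.015, 0.28, 0.057, 0.0, 0.0, -0.084]
[-0.027, 0.279, 0.057, 0.0, 0.0, -0.084]
[-0.039, 0.278, 0.057, 0.0, 0.0, -0.084]
[-0.05, 0.276, 0.057, 0.0, 0.0, -0.084]
```

Request:
play_rows --pt "-0.22 0.224 -0.07 0 0 -0.048 -1" --pt "-0.225 0.22 -0.07 0 0 -0.048 -1" --pt "-0.23 0.214 -0.06 0 0 -0.048 -1" --pt "-0.235 0.21 -0.06 0 0 -0.048 -1" --pt "-0.24 0.2 -0.06 0 0 -0.048 -1"

```text
clock: 6.35
position: [0.5069, 0.1508, 0.2403]
ee_rot: [-3.136, -0.059, -0.014]
force: [0.7, -0.6, 1.4]
width: 1.004
```

Request:
play_rows --pt "-0.245 0.197 -0.06 0 0 -0.048 -1" --pt "-0.25 0.19 -0.06 0 0 -0.048 -1" --pt "-0.254 0.185 -0.06 0 0 -0.048 -1"

```text
clock: 6.65
position: [0.3959, 0.0539, 0.2686]
ee_rot: [-3.13, -0.175, -0.021]
force: [-0.5, -0.2, 1.2]
width: 1.0
```

Run:
```python
from h import *
tilt()
plan([.45,-.23,.20],.393,7)
```

```text
tilt fix units [-0.012 -0.027  0.   ] w 1.0 F [-0.5 -0.2  1.2] 6.65
from [0.3959 0.0539 0.2686] 0.112 to [ 0.45 -0.23  0.2 ] 0.393
[0.021, 0.274, 0.065, 0.0, 0.0, -0.08]
[0.01, 0.275, 0.065, 0.0, 0.0, -0.08]
[-0.001, 0.275, 0.065, 0.0, 0.0, -0.08]
[-0.012, 0.275, 0.065, 0.0, 0.0, -0.08]
[-0.023, 0.274, 0.065, 0.0, 0.0, -0.08]
[-0.034, 0.273, 0.065, 0.0, 0.0, -0.08]
[-0.045, 0.272, 0.065, 0.0, 0.0, -0.08]
```

Request:
play_rows --pt "0.02 0.27 0.03 -0.01 -0.02 -0.08 -1" --pt "0.01 0.27 0.05 0 0 -0.08 -1" --pt "0 0.27 0.065 0 0 -0.08 -1" --pt "-0.012 0.27 0.065 0 0 -0.08 -1" --pt "-0.023 0.25 0.065 0 0 -0.08 -1"

```text
clock: 7.15
position: [0.4317, -0.1485, 0.2331]
ee_rot: [-3.092, -0.506, -0.033]
force: [1.3, 0.6, 0.7]
width: 1.002
```

Run:
```python
from h import *
tilt()
plan([.45,-.23,.17],.393,3)
```

```text
tilt fix units [-0.009 -0.044  0.   ] w 1.002 F [1.3 0.6 0.7] 7.15
from [ 0.4317 -0.1485  0.2331] 0.325 to [ 0.45 -0.23  0.17] 0.393
[-0.019, 0.185, 0.14, 0.0, 0.0, -0.046]
[-0.023, 0.184, 0.14, 0.0, 0.0, -0.046]
[-0.028, 0.184, 0.14, 0.0, 0.0, -0.046]
```

Request:
play_rows --pt "-0.02 0.185 0.14 0 -0.03 -0.046 -1" --pt "-0.02 0.17 0.14 0 0 -0.04 -1" --pt "-0.02 0.13 0.14 0 0 -0.03 -1" --pt "0 0 0 0 0 0 -1" --pt "0 0 0 0 0 0 -1"

```text
clock: 7.65
position: [0.4497, -0.2297, 0.1711]
ee_rot: [-3.085, -0.589, -0.019]
force: [1.1, 0.9, 0.6]
width: 1.003
```

Run:
```python
from h import *
tilt()
plan([.45,-.23,.09],.393,2)
t=get_image("top");cv2.imwrite("pics/t4.png",cv2.resize(t[150:300,250:450],None,fx=4,fy=4,interpolation=cv2.INTER_CUBIC))
s=get_image("side");cv2.imwrite("pics/s4.png",cv2.resize(s[150:340,200:400],None,fx=3,fy=3,interpolation=cv2.INTER_CUBIC))
```

```text
tilt fix units [ 0.002 -0.025 -0.   ] w 1.003 F [1.1 0.9 0.6] 7.65
from [ 0.4497 -0.2297  0.1711] 0.377 to [ 0.45 -0.23  0.09] 0.393
[0.001, 0.001, 0.27, 0.0, 0.0, -0.016]
[0.001, 0.001, 0.27, 0.0, 0.0, -0.016]
```

View pics/t4.png

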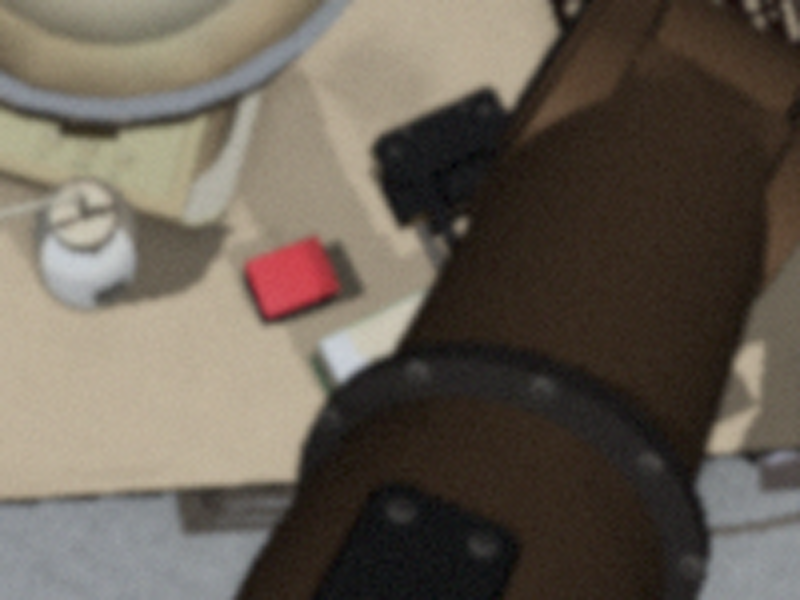

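View pics/s4.png

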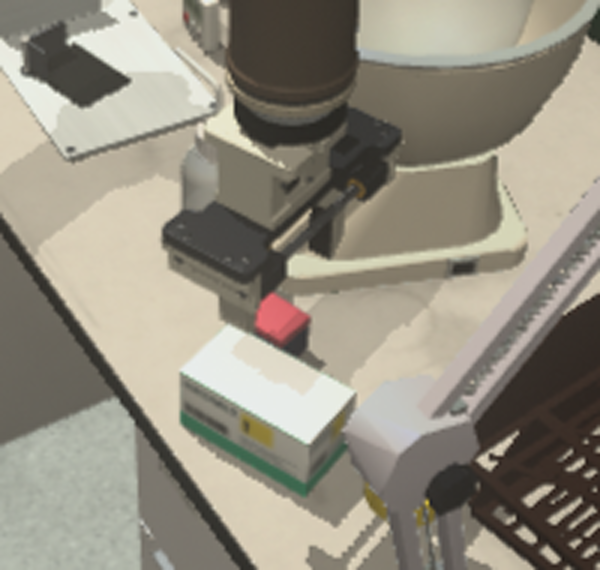

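The side view shows the carton's top corners at (228,327), (357,393), (312,450) and (181,381) in the zoom. I'll cross-check them against the top-view pose.

Run:
```python
from h import *
C=ray("side",unc([[228,327],[357,393],[312,450],[181,381]],3,200,150),.066);print(C.round(4))
c=rigid([[.035,.063],[.035,-.063],[-.035,-.063],[-.035,.063]],C);print(c[0],c[1])
```

```text
[[ 0.4498 -0.1578  0.066 ]
 [ 0.5002 -0.2703  0.066 ]
 [ 0.4382 -0.3     0.066 ]
 [ 0.3873 -0.1899  0.066 ]]
0.4349460299075587 [ 0.44387412 -0.22949834]
```

Request:
play_rows --pt "0 0.015 0.22 0 -0.02 -0.03 -1" --pt "0 0 0.22 0 0 -0.02 -1" --pt "0 0 0 0 0 0 -1"

```text
clock: 8.05
position: [0.455, -0.2282, 0.1081]
ee_rot: [3.074, 0.638, 0.019]
force: [-0.4, 0.7, 0.6]
width: 0.997
```

Run:
```python
from h import *
tilt()
plan([.4487,-.2323,.024],.405,3)
```

```text
tilt fix units [ 0.009 -0.022 -0.   ] w 0.997 F [-0.4  0.7  0.6] 8.05
from [ 0.455  -0.2282  0.1081] 0.409 to [ 0.4487 -0.2323  0.024 ] 0.405
[-0.017, 0.003, 0.187, 0.0, 0.0, 0.003]
[-0.017, 0.003, 0.187, 0.0, 0.0, 0.003]
[-0.017, 0.003, 0.187, 0.0, 0.0, 0.003]
```

Request:
play_rows --pt "-0.05 0.01 0.02 0 -0.02 0 -1" --pt "0 0 0.1 0 0 0 -1" --pt "0 0 0 0 0 0 -1"

```text
clock: 8.35
position: [0.4503, -0.2322, 0.0941]
ee_rot: [3.07, 0.64, 0.009]
force: [1.1, -0.3, -0.5]
width: 1.001
```

Run:
```python
from h import *
tilt()
plan([.4487,-.2323,.024],.405,3)
s=get_image("side");cv2.imwrite("pics/s5.png",cv2.resize(s[200:330,230:350],None,fx=4,fy=4,interpolation=cv2.INTER_CUBIC))
```

```text
tilt fix units [ 0.013 -0.008 -0.   ] w 1.001 F [ 1.1 -0.3 -0.5] 8.35
from [ 0.4503 -0.2322  0.0941] 0.411 to [ 0.4487 -0.2323  0.024 ] 0.405
[-0.003, -0.001, 0.156, 0.0, 0.0, 0.004]
[-0.003, -0.001, 0.156, 0.0, 0.0, 0.004]
[-0.003, -0.001, 0.156, 0.0, 0.0, 0.004]
```

View pics/s5.png

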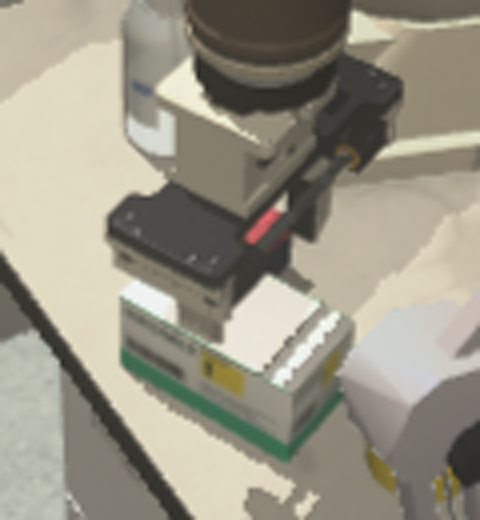

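Request:
play_rows --pt "0 0 0.15 0 0 0 -1" --pt "0 0 0.1 0 0 0 -1"

```text
clock: 8.6
position: [0.4542, -0.2342, 0.0616]
ee_rot: [3.066, 0.639, 0.022]
force: [0.6, -0.6, -0.1]
width: 1.0
```

Request:
play_rows --pt "-0.005 0 0.15 0 0 0 -1" --pt "0 0 0.1 0 0 0 -1" --pt "0 0 0 0 0 0 -1"

```text
clock: 8.9
position: [0.4565, -0.2354, 0.0266]
ee_rot: [3.064, 0.639, 0.028]
force: [0.6, 0.7, -0.5]
width: 0.997
```

Run:
```python
from h import *
tilt()
plan([.4487,-.2323,.024],.405,1)
```

```text
tilt fix units [ 0.03 -0.03 -0.  ] w 0.997 F [ 0.6  0.7 -0.5] 8.9
from [ 0.4565 -0.2354  0.0266] 0.412 to [ 0.4487 -0.2323  0.024 ] 0.405
[-0.039, -0.04, 0.017, 0.0, 0.0, 0.013]
```

Request:
play_rows --pt "-0.04 -0.01 0 0.03 -0.03 0 -1" --pt "-0.005 -0.01 0 0 0 0 1" --pt "0 0 0 0 0 0 1" --pt "0 0 0 0 0 0 1" --pt "0 0 0 0 0 0 1" --force 30

```text
clock: 9.4
position: [0.4509, -0.2365, 0.0313]
ee_rot: [3.073, 0.641, 0.006]
force: [0.4, 1.0, -2.5]
width: 0.769
```

Run:
```python
from h import *
tilt()
plan([.4487,-.2323,.024],.405,1)
```

```text
tilt fix units [ 0.005 -0.007 -0.   ] w 0.769 F [ 0.4  1.  -2.5] 9.4
from [ 0.4509 -0.2365  0.0313] 0.412 to [ 0.4487 -0.2323  0.024 ] 0.405
[-0.002, -0.031, 0.048, 0.0, 0.0, 0.013]
```

Request:
play_rows --pt "0 0 -0.1 0 0 0 1" --pt "0 0 -0.3 0 0 0 1" --pt "0 0 -0.33 0 0 0 1" --pt "0 0 -0.33 0 0 0 1" --pt "0 0 -0.33 0 0 0 1"

```text
clock: 9.9
position: [0.4451, -0.2337, 0.2393]
ee_rot: [-3.07, -0.64, 0.018]
force: [1.0, 0.2, -3.2]
width: 0.765
```

Request:
play_rows --pt "-0.01 0 -0.25 0 0 0 1"

```text
clock: 10.0
position: [0.444, -0.2346, 0.2796]
ee_rot: [-3.071, -0.639, 0.016]
force: [0.7, -0.0, -3.1]
width: 0.767
```

Run:
```python
from h import *
tilt()
plan([.39,.0,.29],.30,6)
plan([.545,.25,.27],.235,7,[.39,.0,.29],.30)
```

```text
tilt fix units [-0.013  0.018 -0.   ] w 0.767 F [ 0.7 -0.  -3.1] 10.0
from [ 0.444  -0.2346  0.2796] 0.41 to [0.39 0.   0.29] 0.3
[0.049, -0.263, -0.012, 0.0, 0.0, 0.037]
[0.044, -0.264, -0.012, 0.0, 0.0, 0.037]
[0.039, -0.265, -0.012, 0.0, 0.0, 0.037]
[0.034, -0.265, -0.012, 0.0, 0.0, 0.037]
[0.029, -0.266, -0.012, 0.0, 0.0, 0.037]
[0.025, -0.266, -0.012, 0.0, 0.0, 0.037]
from [0.39 0.   0.29] 0.3 to [0.545 0.25  0.27 ] 0.235
[0.211, -0.184, 0.019, 0.0, 0.0, 0.019]
[0.21, -0.186, 0.019, 0.0, 0.0, 0.019]
[0.208, -0.188, 0.019, 0.0, 0.0, 0.019]
[0.206, -0.19, 0.019, 0.0, 0.0, 0.019]
[0.204, -0.192, 0.019, 0.0, 0.0, 0.019]
[0.203, -0.193, 0.019, 0.0, 0.0, 0.019]
[0.201, -0.195, 0.019, 0.0, 0.0, 0.019]
```

The lift force is about 3 N, which matches the 0.3 kg carton.

Request:
play_rows --pt "0.03 -0.25 -0.012 -0.01 0.02 0.037 1" --pt "0.03 -0.265 -0.012 0 0 0.037 1" --pt "0.03 -0.265 -0.012 0 0 0.037 1" --pt "0.03 -0.265 -0.012 0 0 0.037 1" --pt "0.03 -0.265 -0.012 0 0 0.037 1"

```text
clock: 10.5
position: [0.3937, -0.0448, 0.2942]
ee_rot: [3.101, 0.474, 0.018]
force: [2.1, 1.7, -2.7]
width: 0.767
```

Request:
play_rows --pt "0.025 -0.265 0 0 0 0.037 1" --pt "0.1 -0.2 0 0 0 0.02 1"

```text
clock: 10.7
position: [0.3881, 0.0301, 0.2941]
ee_rot: [3.109, 0.429, 0.018]
force: [0.5, -1.0, -1.9]
width: 0.77
```

Run:
```python
from h import *
tilt()
plan([.545,.25,.25],.235,6)
```

```text
tilt fix units [ 0.009 -0.022 -0.   ] w 0.77 F [ 0.5 -1.  -1.9] 10.7
from [0.3881 0.0301 0.2941] 0.274 to [0.545 0.25  0.25 ] 0.235
[0.234, -0.188, 0.049, 0.0, 0.0, 0.013]
[0.233, -0.189, 0.049, 0.0, 0.0, 0.013]
[0.232, -0.191, 0.049, 0.0, 0.0, 0.013]
[0.23, -0.192, 0.049, 0.0, 0.0, 0.013]
[0.229, -0.194, 0.049, 0.0, 0.0, 0.013]
[0.228, -0.195, 0.049, 0.0, 0.0, 0.013]
```

Request:
play_rows --pt "0.17 -0.2 0 0.01 -0.02 0.013 1" --pt "0.23 -0.19 0.02 0 0 0.013 1" --pt "0.23 -0.19 0.05 0 0 0.013 1" --pt "0.23 -0.19 0.05 0 0 0.013 1" --pt "0.23 -0.19 0.05 0 0 0.013 1"

```text
clock: 11.2
position: [0.5076, 0.2181, 0.2688]
ee_rot: [-3.115, -0.378, 0.0]
force: [0.7, -0.2, -2.5]
width: 0.77
```

Request:
play_rows --pt "0.1 -0.1 0.05 0 0 0.013 1" --pt "0 0 0.1 0 0 0 1" --pt "0 0 0 0 0 0 1"

```text
clock: 11.5
position: [0.5192, 0.2432, 0.2417]
ee_rot: [-3.117, -0.378, 0.007]
force: [-0.8, -0.1, -2.1]
width: 0.764
```

Run:
```python
from h import *
tilt();plan([.545,.25,.2],.235,1)
t=get_image("top");cv2.imwrite("pics/t6.png",t);cv2.imwrite("pics/t6z.png",cv2.resize(t[140:290,80:280],None,fx=4,fy=4,interpolation=cv2.INTER_CUBIC))
s=get_image("side");cv2.imwrite("pics/s6.png",s);cv2.imwrite("pics/s6z.png",cv2.resize(s[90:240,160:340],None,fx=4,fy=4,interpolation=cv2.INTER_CUBIC))
```

```text
tilt fix units [-0.005  0.008 -0.   ] w 0.764 F [-0.8 -0.1 -2.1] 11.5
from [0.5192 0.2432 0.2417] 0.241 to [0.545 0.25  0.2  ] 0.235
[0.178, -0.003, 0.278, 0.0, 0.0, 0.012]
```

View pics/t6z.png

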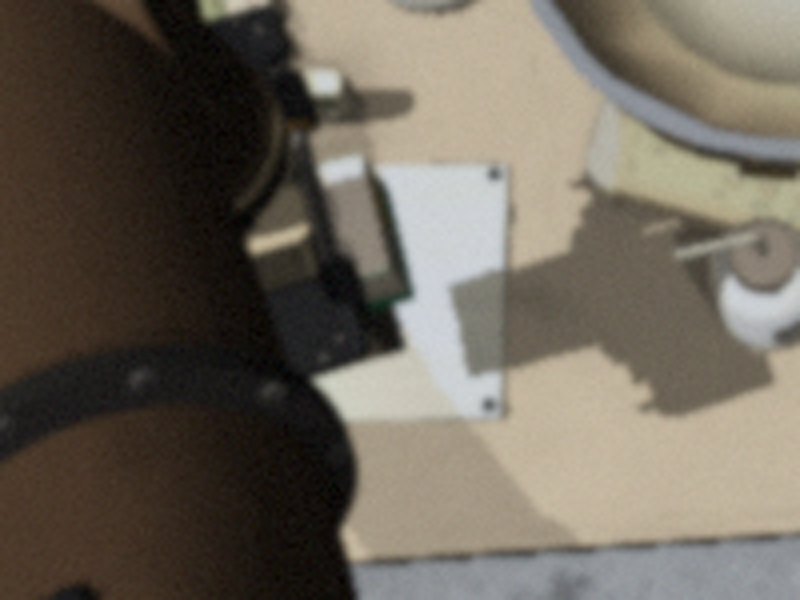

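View pics/s6z.png

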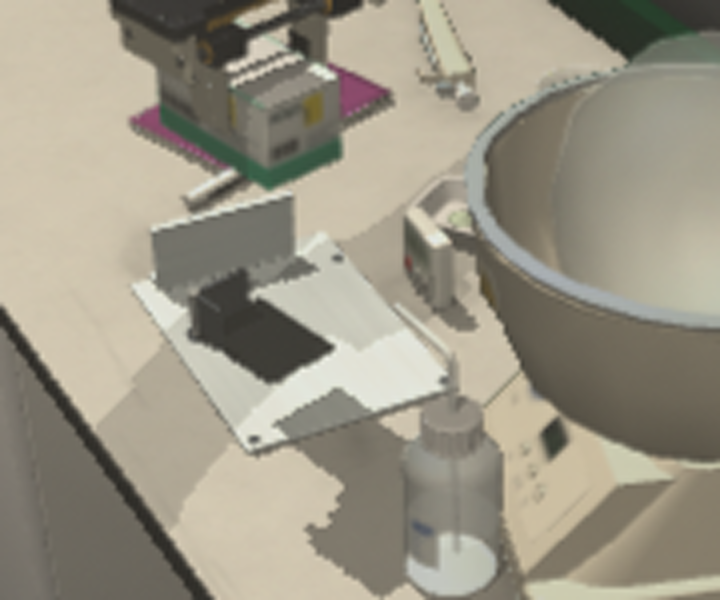

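The side view shows the carton's underside corners at (268,187), (340,158) and (162,108) in the zoom; the timer and bottle stand upright. I'll work out the carton's offset from the TCP.

Run:
```python
from h import *
zb=.2417-.0313
C=ray("side",unc([[340,158],[268,187],[162,108]],4,160,90),zb)
p=np.array([.5192,.2432]);a=.241
R=np.array([[np.cos(a),-np.sin(a)],[np.sin(a),np.cos(a)]])
print("side, carton axes rel TCP",((C[:,:2]-p)@R).round(4))
d=C[0]-C[1];print(np.arctan2(d[1],d[0]),np.hypot(*d[:2])); d=C[2]-C[1];print(np.arctan2(d[1],d[0])-np.pi/2,np.hypot(*d[:2]))
T=ray("top",unc([[410,297]],4,80,140),zb);print("top bottom right near",((T[:,:2]-p)@R).round(4))
T=ray("top",unc([[362,153]],4,80,140),zb+.066);print("top top right far",((T[:,:2]-p)@R).round(4))
T=ray("top",unc([[388,285]],4,80,140),zb+.066);print("top top right near?",((T[:,:2]-p)@R).round(4))
# shoe from side view now: floor right corners & legs top
S=ray("side",unc([[334,347],[274,381]],4,160,90),.010);print("shoe floor far-right, near-right",S.round(4)); d=S[0]-S[1];print(np.arctan2(d[1],d[0]),np.hypot(*d[:2]))
P=ray("side",unc([[447,382],[253,452],[134,287]],4,160,90),.006);M=[[.153,-.155],[-.028,-.155],[-.028,.095]]
print(rigid(M,P)[:2])
```

```text
side, carton axes rel TCP [[ 0.0346 -0.0454]
 [-0.028  -0.0401]
 [-0.0127  0.0986]]
0.1570665467141622 0.06288295808110539
0.13088460873232743 0.1395486389381909
top bottom right near [[-0.0314 -0.0422]]
top top right far [[ 0.0339 -0.0478]]
top top right near? [[-0.0408 -0.0428]]
shoe floor far-right, near-right [[0.5769 0.2545 0.01  ]
 [0.5151 0.238  0.01  ]]
0.26008337711610807 0.06399266565836816
(np.float64(-0.03580714668030622), array([0.49460342, 0.32721998]))
```

Run:
```python
from h import *
plan([.563,.251,.10],.24,4)
```

```text
from [0.5201 0.2432 0.2441] 0.24 to [0.563 0.251 0.1  ] 0.24
[0.073, 0.004, 0.24, 0.0, 0.0, 0.0]
[0.073, 0.004, 0.24, 0.0, 0.0, 0.0]
[0.073, 0.004, 0.24, 0.0, 0.0, 0.0]
[0.073, 0.004, 0.24, 0.0, 0.0, 0.0]
```

Request:
play_rows --pt "0.14 0.004 0.1 0 0 0 1" --pt "0.1 0.004 0.24 0 0 0 1" --pt "0.05 0.004 0.24 0 0 0 1" --pt "0 0 0.24 0 0 0 1" --pt "0 0 0.05 0 0 0 1"

```text
clock: 12.1
position: [0.568, 0.2511, 0.1189]
ee_rot: [-3.111, -0.37, -0.017]
force: [-0.6, -0.1, -2.4]
width: 0.768
```

Run:
```python
from h import *
tilt();plan([.563,.251,.08],.24,1)
```

```text
tilt fix units [-0.015 -0.024  0.   ] w 0.768 F [-0.6 -0.1 -2.4] 12.1
from [0.568  0.2511 0.1189] 0.237 to [0.563 0.251 0.08 ] 0.24
[-0.032, -0.007, 0.259, 0.0, 0.0, -0.006]
```

Request:
play_rows --pt "-0.03 -0.005 0.1 -0.015 -0.024 -0.006 1" --pt "0 0 0.13 0 0 0 1" --pt "0 0 0.05 0 0 0 1" --pt "0 0 0 0 0 0 1"

```text
clock: 12.5
position: [0.5649, 0.2509, 0.0801]
ee_rot: [-3.118, -0.375, -0.005]
force: [0.7, -1.2, -3.4]
width: 0.767
```

Run:
```python
from h import *
tilt();plan([.563,.251,.046],.24,1)
s=get_image("side");cv2.imwrite("pics/s7.png",s);cv2.imwrite("pics/s7z.png",cv2.resize(s[110:220,170:310],None,fx=5,fy=5,interpolation=cv2.INTER_CUBIC))
```

```text
tilt fix units [-0.001 -0.006  0.   ] w 0.767 F [ 0.7 -1.2 -3.4] 12.5
from [0.5649 0.2509 0.0801] 0.239 to [0.563 0.251 0.046] 0.24
[-0.012, -0.003, 0.227, 0.0, 0.0, -0.002]
```

View pics/s7z.png

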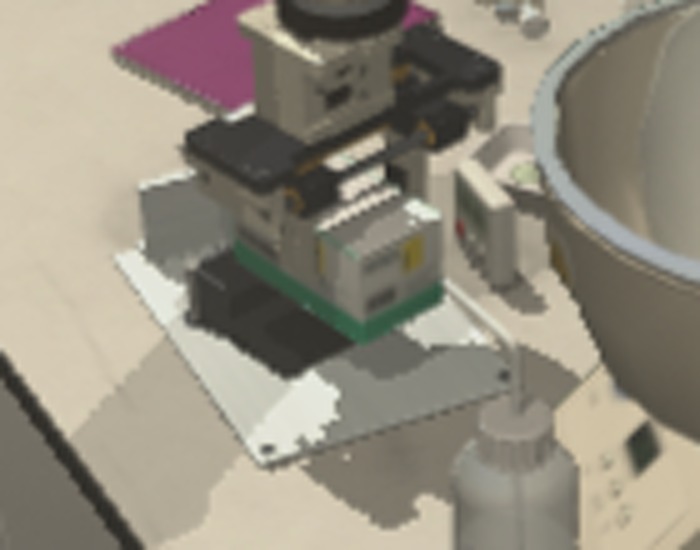

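The carton hangs just beyond the shoe corner, its underside at zoom (362,340) to (236,250), aligned with the shoe. Lowering.

Request:
play_rows --pt "-0.005 0 0.1 0 0 0 1" --pt "0 0 0.1 0 0 0 1" --pt "0 0 0.04 0 0 0 1" --pt "0 0 0 0 0 0 1"

```text
clock: 12.95
position: [0.566, 0.2519, 0.0444]
ee_rot: [-3.116, -0.375, -0.012]
force: [0.2, -0.8, -2.8]
width: 0.763
```

Run:
```python
from h import *
tilt();plan([.563,.251,.044],.24,1)
```

```text
tilt fix units [-0.004 -0.016  0.   ] w 0.763 F [ 0.2 -0.8 -2.8] 12.95
from [0.566  0.2519 0.0444] 0.239 to [0.563 0.251 0.044] 0.24
[-0.021, 0.001, 0.003, 0.0, 0.0, -0.001]
```

Request:
play_rows --pt "-0.02 -0.015 0 -0.004 -0.015 0 1" --pt "-0.02 -0.015 0 0 0 0 1" --pt "-0.015 -0.015 0 0 0 0 1" --pt "0 0 0 0 0 0 1"

```text
clock: 13.35
position: [0.5556, 0.2572, 0.0447]
ee_rot: [-3.119, -0.375, 0.0]
force: [0.4, -1.0, -3.0]
width: 0.768
```

```bash
cat >> h.py <<'E'
def shoe(ax=(.4955,.329),a=.24):
    s,p,R,y=state(); d=p[:2]-ax; c,n=np.cos(a),np.sin(a); F=s['force']
    print("shoe frame mm",round(1e3*(d[0]*c+d[1]*n),1),round(1e3*(-d[0]*n+d[1]*c),1),"z",round(1e3*p[2],1),"yaw",round(y,3),"F",round(F[0]*c+F[1]*n,1),round(-F[0]*n+F[1]*c,1),round(F[2],1),'tq',s['ft_torque'].round(2))
E
python3 - <<'E'
from h import *
tilt();shoe()
E
```

```text
tilt fix units [-0.  0. -0.] w 0.768 F [ 0.4 -1.  -3. ] 13.35
shoe frame mm 41.3 -84.1 z 44.7 yaw 0.239 F 0.1 -1.0 -3.0 tq [-0.13  0.03  0.04]
```

Now I'll close in on the x wall in small steps, then the y wall, watching the force.

Request:
play_rows --pt "-0.015 0 0 0 0 0 1" --pt "-0.012 0 0 0 0 0 1"

```text
clock: 13.55
position: [0.5519, 0.2565, 0.0452]
ee_rot: [-3.119, -0.375, -0.001]
force: [0.3, 0.1, -2.8]
width: 0.767
```

Request:
play_rows --pt "-0.01 0 0 0 0 0 1" --pt "-0.01 0 0 0 0 0 1"

```text
clock: 13.75
position: [0.5488, 0.2556, 0.0454]
ee_rot: [-3.118, -0.375, -0.002]
force: [-0.4, -0.5, -2.2]
width: 0.769
```

Run:
```python
from h import *
tilt();shoe()
```

```text
tilt fix units [-0.001 -0.003  0.   ] w 0.769 F [-0.4 -0.5 -2.2] 13.75
shoe frame mm 34.3 -83.9 z 45.4 yaw 0.24 F -0.5 -0.4 -2.2 tq [-0.15 -0.01 -0.03]
```

Request:
play_rows --pt "-0.01 0 0.006 0 0 0 1" --pt "-0.01 0 0.006 0 0 0 1"

```text
clock: 13.95
position: [0.5477, 0.2552, 0.0445]
ee_rot: [-3.118, -0.374, -0.008]
force: [4.4, 0.5, 0.1]
width: 0.771
```

Request:
play_rows --pt "-0.01 0 0.003 0 0 0 1" --pt "-0.01 0 0.003 0 0 0 1"

```text
clock: 14.15
position: [0.5474, 0.2551, 0.0447]
ee_rot: [-3.116, -0.371, -0.017]
force: [4.9, 0.4, -0.6]
width: 0.769
```

Run:
```python
from h import *
tilt();shoe()
```

```text
tilt fix units [-0.004 -0.022  0.   ] w 0.769 F [ 4.9  0.4 -0.6] 14.15
shoe frame mm 32.9 -84.1 z 44.7 yaw 0.237 F 4.8 -0.8 -0.6 tq [ 0.23 -1.06 -0.45]
```

Wall x contact at about 33 mm (expected 35). I'll back off a touch, then approach the y wall.

Request:
play_rows --pt "0.008 -0.01 0 -0.004 -0.02 0 1" --pt "0 -0.01 0 0 0 0 1"

```text
clock: 14.35
position: [0.547, 0.2577, 0.0444]
ee_rot: [3.119, 0.371, -0.002]
force: [4.6, -0.2, -1.3]
width: 0.766
```

Request:
play_rows --pt "0 -0.01 0 0 0 0 1" --pt "0 -0.01 0 0 0 0 1"

```text
clock: 14.55
position: [0.5465, 0.2602, 0.044]
ee_rot: [3.118, 0.37, -0.002]
force: [2.8, -1.2, -1.8]
width: 0.766
```

Run:
```python
from h import *
tilt();shoe()
```

```text
tilt fix units [0.004 0.003 0.   ] w 0.766 F [ 2.8 -1.2 -1.8] 14.55
shoe frame mm 33.2 -79.0 z 44.0 yaw 0.237 F 2.4 -1.8 -1.8 tq [-0.29 -0.72 -0.08]
```

Request:
play_rows --pt "0.004 -0.01 0 0 0 0 1" --pt "0 -0.01 0 0 0 0 1"

```text
clock: 14.75
position: [0.5464, 0.2617, 0.0438]
ee_rot: [3.115, 0.37, -0.004]
force: [3.1, -8.0, 1.5]
width: 0.765
```

Run:
```python
from h import *
tilt();shoe()
```

```text
tilt fix units [0.008 0.006 0.   ] w 0.765 F [ 3.1 -8.   1.5] 14.75
shoe frame mm 33.4 -77.4 z 43.8 yaw 0.236 F 1.1 -8.5 1.5 tq [-1.68 -0.87  0.08]
```

Both walls are touching. I'll ease off slightly and lower onto the floor.

Request:
play_rows --pt "0 0.004 0.01 0.004 0.003 0 1" --pt "0 0 0.01 0 0 0 1"

```text
clock: 14.95
position: [0.5464, 0.2612, 0.0409]
ee_rot: [3.118, 0.37, -0.002]
force: [0.7, -4.0, 10.5]
width: 0.771
```

Run:
```python
from h import *
tilt();shoe()
```

```text
tilt fix units [0.004 0.002 0.   ] w 0.771 F [ 0.7 -4.  10.5] 14.95
shoe frame mm 33.3 -77.9 z 40.9 yaw 0.236 F -0.3 -4.0 10.5 tq [-0.77 -0.48  0.1 ]
```

Request:
play_rows --pt "0 0 0 0 0 0 -1" --pt "0 0 0 0 0 0 -1" --pt "0 0 0 0 0 0 -1" --pt "0 0 0 0 0 0 -1"

```text
clock: 15.35
position: [0.5446, 0.2626, 0.0406]
ee_rot: [3.119, 0.373, -0.006]
force: [-0.3, -0.4, -0.1]
width: 0.992
```

Run:
```python
from h import *
tilt();shoe()
```

```text
tilt fix units [0.001 0.007 0.   ] w 0.992 F [-0.3 -0.4 -0.1] 15.35
shoe frame mm 31.9 -76.1 z 40.6 yaw 0.238 F -0.4 -0.3 -0.1 tq [-0.04  0.05  0.01]
```

Request:
play_rows --pt "0.01 0 -0.1 0 0 0 -1" --pt "0.01 0 -0.2 0 0 0 -1" --pt "0 0 -0.25 0 0 0 -1" --pt "-0.3 0.1 -0.15 0 0 0 1" --pt "-0.3 0.1 0 0 0 0 1"

```text
clock: 15.85
position: [0.4716, 0.2172, 0.147]
ee_rot: [3.118, 0.377, -0.005]
force: [-0.4, 0.1, 0.8]
width: 0.877
```

Request:
play_rows --pt "-0.2 0.2 0 0 0 0 1" --pt "0 0.2 0 0 0 0 1" --pt "0 0 0 0 0 0 1"

```text
clock: 16.15
position: [0.4506, 0.1483, 0.1484]
ee_rot: [-3.117, -0.381, 0.007]
force: [-0.3, -0.1, -0.8]
width: 0.614
```

Run:
```python
from h import *
tilt();shoe()
t=get_image("top");cv2.imwrite("pics/t8.png",t);cv2.imwrite("pics/t8z.png",cv2.resize(t[150:270,90:230],None,fx=5,fy=5,interpolation=cv2.INTER_CUBIC))
s=get_image("side");cv2.imwrite("pics/s8.png",s);cv2.imwrite("pics/s8z.png",cv2.resize(s[110:220,170:310],None,fx=5,fy=5,interpolation=cv2.INTER_CUBIC))
```

```text
tilt fix units [-0.004  0.008 -0.   ] w 0.614 F [-0.3 -0.1 -0.8] 16.15
shoe frame mm -86.6 -164.9 z 148.4 yaw 0.243 F -0.3 -0.0 -0.8 tq [-0.05  0.01 -0.01]
```

View pics/t8z.png

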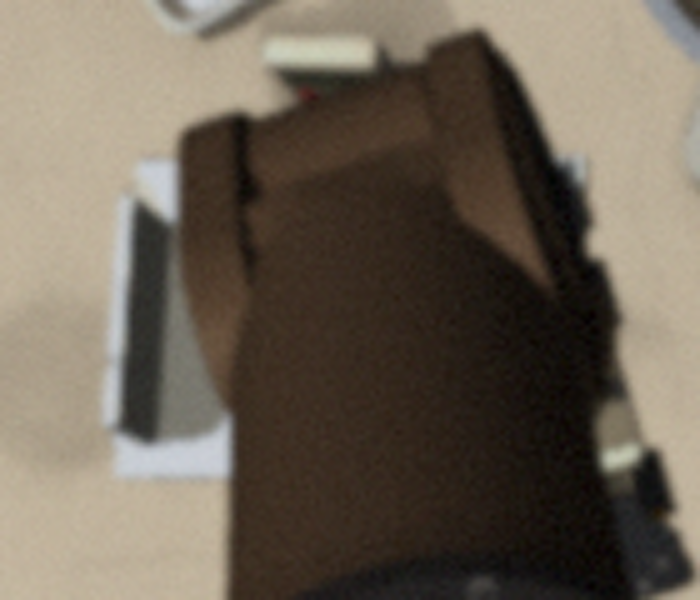

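View pics/s8z.png

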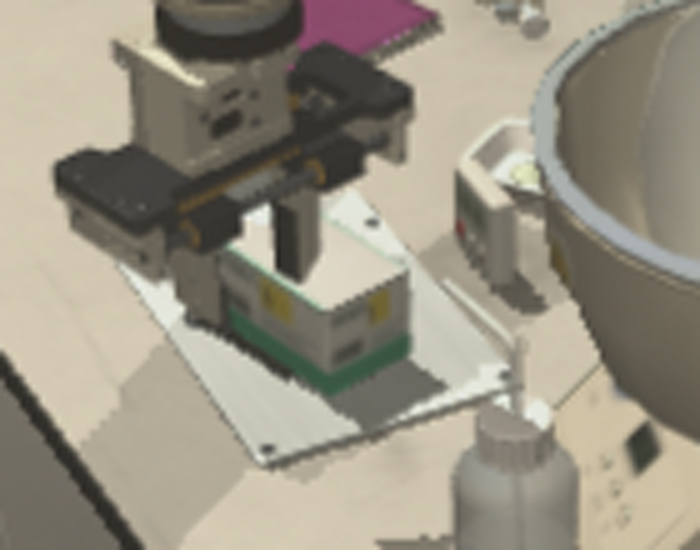

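Request:
play_rows --pt "-0.25 0.1 -0.2 0 0 0 1" --pt "-0.2 0.26 -0.2 0 0 0 1" --pt "-0.18 0.26 -0.1 0 0 0 1" --pt "0 0.25 0 0 0 0 1"

```text
clock: 16.65
position: [0.3921, 0.0101, 0.221]
ee_rot: [3.114, 0.409, -0.015]
force: [1.0, -0.2, -0.9]
width: 0.18
```

Run:
```python
from h import *
tilt();shoe()
t=get_image("top");cv2.imwrite("pics/t9.png",t);cv2.imwrite("pics/t9z.png",cv2.resize(t[150:270,90:230],None,fx=5,fy=5,interpolation=cv2.INTER_CUBIC))
s=get_image("side");cv2.imwrite("pics/s9.png",s);cv2.imwrite("pics/s9z.png",cv2.resize(s[110:220,170:310],None,fx=5,fy=5,interpolation=cv2.INTER_CUBIC))
```

```text
tilt fix units [-0.002  0.02  -0.   ] w 0.18 F [ 1.  -0.2 -0.9] 16.65
shoe frame mm -176.2 -285.2 z 221.0 yaw 0.261 F 0.9 -0.5 -0.9 tq [-0.02 -0.06  0.01]
```

View pics/t9z.png

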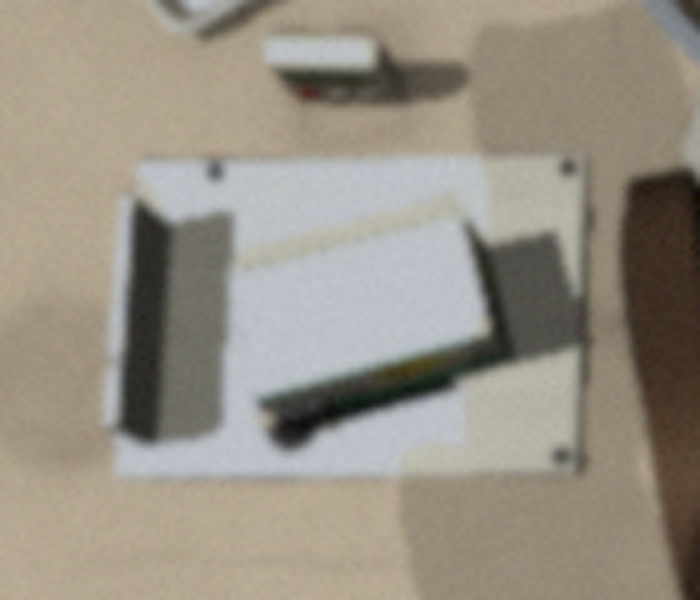

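View pics/s9z.png

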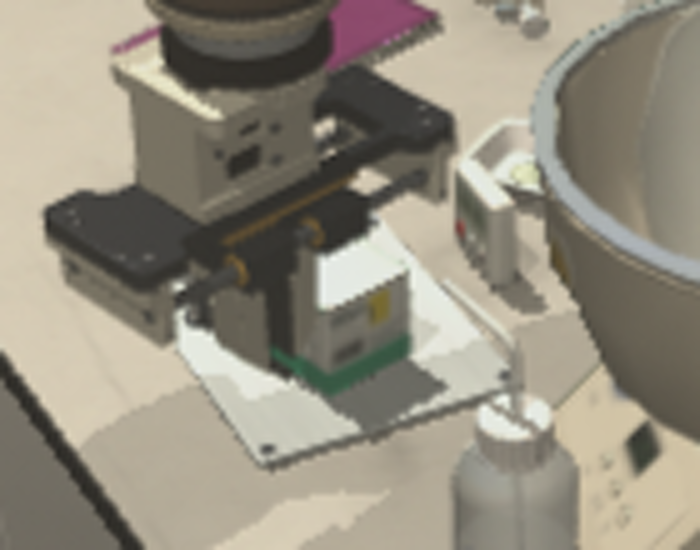

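Top view: the carton lies in the shoe, its upper near edge from (262,402) to (492,332) in the zoom, with the black near leg hugging its left-near corner.

Run:
```python
from h import *
T=ray("top",unc([[262,402],[492,332],[465,215]],5,90,150),.076)[:,:2];print(T.round(4))
d=T[0]-T[1];a=np.arctan2(d[1],d[0])-np.pi/2;print("yaw",a,np.hypot(*d)); d=T[2]-T[1];print(np.arctan2(d[1],d[0]),np.hypot(*d))
P=ray("top",unc([[136,155],[588,155],[580,475],[115,475]],5,90,150),.006)
M=[[.153,.095],[.153,-.155],[-.028,-.155],[-.028,.095]];th,t,R=rigid(M,P);print("jig",th,t)
print("corners in jig",((T-t)@R).round(4))
S=ray("side",unc([[330,393],[410,350]],5,170,110),.010);print("side bottom right near/far",S.round(4))
c,s=np.cos(.24),np.sin(.24);Q=np.array([[c,-s],[s,c]])
print("in shoe frame",((S[:,:2]-[.4955,.329])@Q).round(4),((T-[.4955,.329])@Q).round(4))
```

```text
[[0.4962 0.3268]
 [0.5251 0.2089]
 [0.5886 0.2218]]
yaw 0.2411622680271881 0.12138384646414191
0.20021901664057562 0.06469776332124914
jig -0.05972978952135226 [0.49727565 0.33161185]
corners in jig [[-0.0008 -0.0049]
 [ 0.0351 -0.1208]
 [ 0.0977 -0.1042]]
side bottom right near/far [[0.5274 0.2111 0.01  ]
 [0.5921 0.2257 0.01  ]]
in shoe frame [[ 0.003  -0.1221]
 [ 0.0692 -0.1233]] [[ 1.000e-04 -2.300e-03]
 [ 2.000e-04 -1.237e-01]
 [ 6.490e-02 -1.263e-01]]
```

Run:
```python
from h import *
tilt();plan([.48,.2166,.16],.24,5)
```

```text
tilt fix units [0.003 0.017 0.   ] w 0.088 F [-0.4  1.3  0.9] 16.75
from [0.3948 0.0075 0.2205] 0.254 to [0.48   0.2166 0.16  ] 0.24
[0.18, -0.241, 0.081, 0.0, 0.0, 0.006]
[0.179, -0.242, 0.081, 0.0, 0.0, 0.006]
[0.179, -0.242, 0.081, 0.0, 0.0, 0.006]
[0.178, -0.243, 0.081, 0.0, 0.0, 0.006]
[0.177, -0.243, 0.081, 0.0, 0.0, 0.006]
```

Request:
play_rows --pt "0.1 -0.26 0 0 0.02 0.006 1" --pt "0.12 -0.25 0.08 0 0 0.006 1" --pt "0.18 -0.24 0.08 0 0 0.006 1" --pt "0.18 -0.24 0.08 0 0 0.006 1" --pt "0.13 -0.18 0.08 0 0 0 1"

```text
clock: 17.25
position: [0.4589, 0.2139, 0.1726]
ee_rot: [-3.116, -0.37, -0.011]
force: [0.7, -0.9, -0.1]
width: 0.002
```

Request:
play_rows --pt "0 0 0.05 0 0 0 1" --pt "0 0 0 0 0 0 1"

```text
clock: 17.45
position: [0.4582, 0.2223, 0.1617]
ee_rot: [-3.115, -0.385, -0.006]
force: [-0.3, -1.8, 0.2]
width: 0.001
```

Run:
```python
from h import *
tilt();plan([.48,.2166,.03],.24,3)
```

```text
tilt fix units [-0.005 -0.008  0.   ] w 0.001 F [-0.3 -1.8  0.2] 17.45
from [0.4582 0.2223 0.1617] 0.246 to [0.48   0.2166 0.03  ] 0.24
[0.044, 0.024, 0.293, 0.0, 0.0, 0.004]
[0.044, 0.024, 0.293, 0.0, 0.0, 0.004]
[0.044, 0.024, 0.293, 0.0, 0.0, 0.004]
```

Request:
play_rows --pt "0 0.04 0.25 0 0 0 1" --pt "0 0.03 0.28 0 0 0 1" --pt "0 0 0.28 0 0 0 1" --pt "0 0 0.06 0 0 0 1" --pt "0 0 0 0 0 0 1"

```text
clock: 17.95
position: [0.4622, 0.2145, 0.0302]
ee_rot: [-3.112, -0.386, -0.011]
force: [0.1, 0.4, 0.9]
width: 0.006
```

Run:
```python
from h import *
tilt();shoe((.4933,.331));plan([.475,.2154,.03],.24,2)
```

```text
tilt fix units [-0.009 -0.016  0.   ] w 0.006 F [0.1 0.4 0.9] 17.95
shoe frame mm -57.9 -105.8 z 30.2 yaw 0.247 F 0.2 0.3 0.9 tq [-0.07  0.06  0.05]
from [0.4622 0.2145 0.0302] 0.247 to [0.475  0.2154 0.03  ] 0.24
[0.042, 0.007, 0.001, 0.0, 0.0, 0.007]
[0.042, 0.007, 0.001, 0.0, 0.0, 0.007]
```

Request:
play_rows --pt "0.05 0 0 -0.009 -0.016 0.01 1" --pt "0.05 0.005 0 0 0 0 1" --pt "0.05 0.005 0 0 0 0 1" --pt "0.03 0.005 0 0 0 0 1" --pt "0 0 0 0 0 0 1"

```text
clock: 18.45
position: [0.4957, 0.2212, 0.0371]
ee_rot: [-3.115, -0.377, -0.013]
force: [-0.0, -1.2, -0.2]
width: 0.006
```

Run:
```python
from h import *
tilt();shoe((.4933,.331))
```

```text
tilt fix units [-0.006 -0.017  0.   ] w 0.006 F [-0.  -1.2 -0.2] 18.45
shoe frame mm -23.8 -107.2 z 37.1 yaw 0.241 F -0.3 -1.2 -0.2 tq [-0.1   0.07  0.06]
```

Request:
play_rows --pt "0.02 0 0.01 -0.006 -0.017 0 1" --pt "0.02 0.003 0.01 0 0 -0.03 1" --pt "0.02 0.003 0.01 0 0 -0.05 1"

```text
clock: 18.75
position: [0.5048, 0.2228, 0.033]
ee_rot: [3.11, 0.444, -0.001]
force: [-0.3, -0.4, 1.0]
width: 0.003
```

```bash
cat >> h.py <<'E'
def rel(a,ax=(.4933,.331)):
    s,p,R,y=state(); 
    for b in (a,y): shoe(ax,b)
E
python3 - <<'E'
from h import *
tilt();rel(.24)
E
```

```text
tilt fix units [0.    0.001 0.   ] w 0.003 F [-0.3 -0.4  1. ] 18.75
shoe frame mm -14.6 -107.8 z 33.0 yaw 0.283 F -0.3 -0.3 1.0 tq [-0.13  0.16 -0.02]
shoe frame mm -19.2 -107.1 z 33.0 yaw 0.283 F -0.3 -0.3 1.0 tq [-0.13  0.16 -0.02]
```

Request:
play_rows --pt "0.024 0.004 0 0 0 -0.06 1" --pt "0.024 0.004 0 0 0 -0.06 1" --pt "0.024 0.004 0 0 0 -0.06 1" --pt "0.024 0.004 0 0 0 -0.06 1" --pt "0.024 0.004 0 0 0 -0.06 1"

```text
clock: 19.25
position: [0.5232, 0.226, 0.0322]
ee_rot: [3.063, 0.697, -0.004]
force: [-0.3, 0.7, 0.6]
width: 0.004
```

Run:
```python
from h import *
tilt();rel(.4)
s=get_image("side");cv2.imwrite("pics/s10z.png",cv2.resize(s[110:220,170:310],None,fx=5,fy=5,interpolation=cv2.INTER_CUBIC))
```

```text
tilt fix units [-0.     0.006 -0.   ] w 0.004 F [-0.3  0.7  0.6] 19.25
shoe frame mm -13.3 -108.4 z 32.2 yaw 0.448 F -0.0 0.8 0.6 tq [-0.07  0.14  0.01]
shoe frame mm -18.5 -107.6 z 32.2 yaw 0.448 F 0.0 0.8 0.6 tq [-0.07  0.14  0.01]
```

View pics/s10z.png

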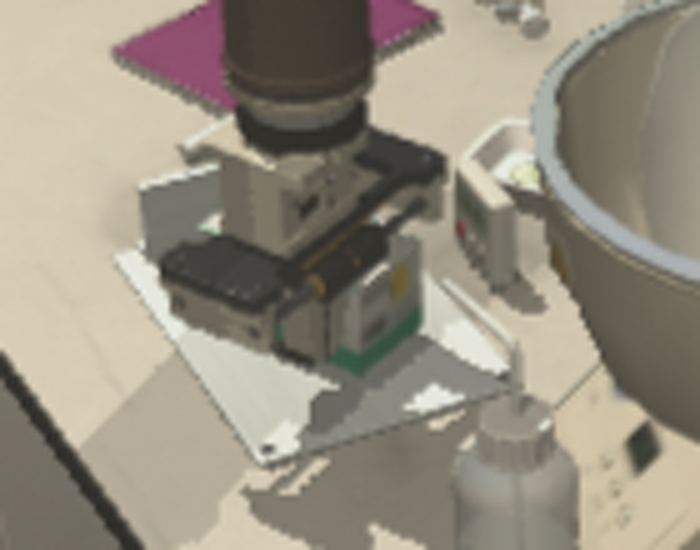

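The carton is turning with the pusher: its free-end bottom corner moved from (330,393) to (365,372). Continuing the arc.

Request:
play_rows --pt "0.03 0.005 0 0 0 -0.075 1" --pt "0.03 0.005 0 0 0 -0.075 1" --pt "0.03 0.005 0 0 0 -0.075 1" --pt "0.03 0.005 0 0 0 -0.075 1" --pt "0.03 0.005 0 0 0 -0.075 1"

```text
clock: 19.8
position: [0.5455, 0.2342, 0.0319]
ee_rot: [2.979, 0.997, -0.005]
force: [-0.2, -0.5, 0.6]
width: 0.004
```

Run:
```python
from h import *
tilt();rel(.6)
```

```text
tilt fix units [-0.002  0.007 -0.   ] w 0.004 F [-0.2 -0.5  0.6] 19.8
shoe frame mm -11.6 -109.3 z 31.9 yaw 0.646 F -0.5 -0.3 0.6 tq [-0.04  0.2   0.01]
shoe frame mm -16.6 -108.7 z 31.9 yaw 0.646 F -0.5 -0.3 0.6 tq [-0.04  0.2   0.01]
```

Request:
play_rows --pt "0.028 0.006 0 0 0.003 -0.085 1" --pt "0.028 0.006 0 0 0 -0.085 1" --pt "0.028 0.006 0 0 0 -0.08 1" --pt "0.028 0.006 0 0 0 -0.08 1" --pt "0.028 0.006 0 0 0 -0.075 1"

```text
clock: 20.3
position: [0.5645, 0.245, 0.0315]
ee_rot: [-2.856, -1.308, 0.005]
force: [-0.7, -0.8, 0.1]
width: 0.007
```

Request:
play_rows --pt "0.029 0.006 0 0 0 -0.077 1" --pt "0.029 0.006 0 0 0 -0.077 1" --pt "0.029 0.006 0 0 0 -0.077 1" --pt "0.029 0.006 0 0 0 -0.077 1" --pt "0.029 0.006 0 0 0 -0.077 1"

```text
clock: 20.8
position: [0.5814, 0.2595, 0.0309]
ee_rot: [-2.709, -1.59, 0.008]
force: [-0.6, -0.3, 0.1]
width: 0.006
```

Run:
```python
from h import *
tilt();rel(1.0)
s=get_image("side");cv2.imwrite("pics/s11z.png",cv2.resize(s[110:220,170:310],None,fx=5,fy=5,interpolation=cv2.INTER_CUBIC))
t=get_image("top");cv2.imwrite("pics/t11z.png",cv2.resize(t[150:270,90:230],None,fx=5,fy=5,interpolation=cv2.INTER_CUBIC))
```

```text
tilt fix units [-0.006  0.008 -0.   ] w 0.006 F [-0.6 -0.3  0.1] 20.8
shoe frame mm -12.6 -112.8 z 30.9 yaw 1.061 F -0.6 0.3 0.1 tq [-0.12  0.13  0.03]
shoe frame mm -19.5 -111.8 z 30.9 yaw 1.061 F -0.6 0.4 0.1 tq [-0.12  0.13  0.03]
```

View pics/s11z.png

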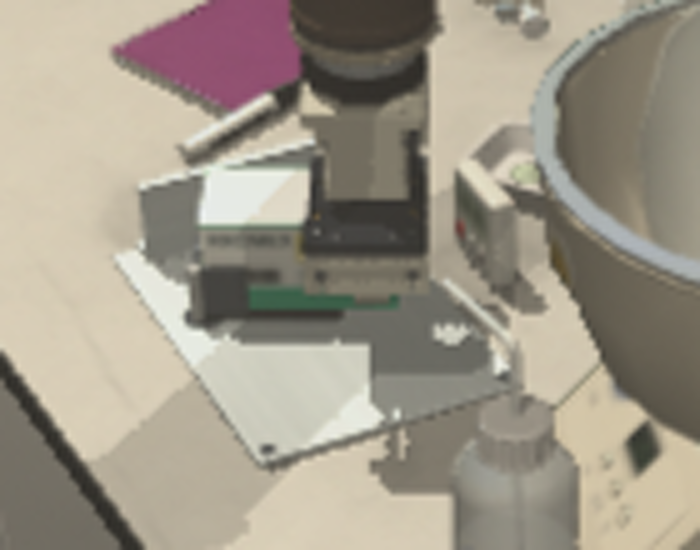

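View pics/t11z.png

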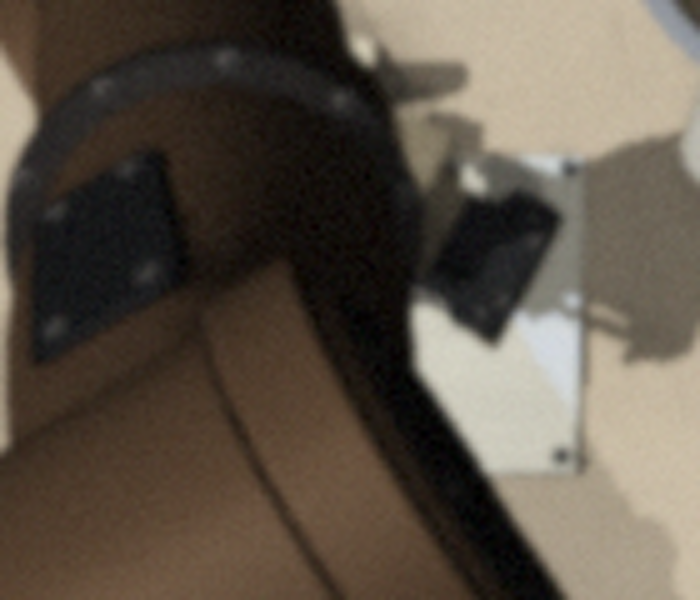

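The carton is still tucked in and turning, now at about 1.06 rad world yaw. Continuing with a slight inward bias.

Request:
play_rows --pt "0.029 0.001 0 -0.003 0.005 -0.075 1" --pt "0.029 0.001 0 0 0 -0.075 1" --pt "0.029 0.002 0 0 0 -0.075 1" --pt "0.029 0.002 0 0 0 -0.075 1" --pt "0.029 0.002 0 0 0 -0.075 1"

```text
clock: 21.4
position: [0.5931, 0.2788, 0.031]
ee_rot: [2.539, 1.85, -0.002]
force: [-0.0, -1.4, -0.3]
width: 0.005
```

Run:
```python
from h import *
tilt();rel(1.2);print(observe()['joints'].round(2))
```

```text
tilt fix units [-0.001  0.003 -0.   ] w 0.005 F [-0.  -1.4 -0.3] 21.4
shoe frame mm -12.5 -111.9 z 31.0 yaw 1.259 F -1.3 -0.5 -0.3 tq [-0.16 -0.02  0.  ]
shoe frame mm -19.1 -110.9 z 31.0 yaw 1.259 F -1.3 -0.4 -0.3 tq [-0.16 -0.02  0.  ]
[-0.5   0.68 -0.03  1.67  0.03  0.79  0.71]
```

Request:
play_rows --pt "0.028 0.002 0 0 0 -0.07 1" --pt "0.028 0.002 0 0 0 -0.07 1" --pt "0.028 0.002 0 0 0 -0.07 1" --pt "0.022 0.002 0 0 0 -0.06 1"

```text
clock: 21.8
position: [0.599, 0.2955, 0.031]
ee_rot: [2.395, 2.032, -0.002]
force: [0.2, -0.9, 0.0]
width: 0.006
```

Run:
```python
from h import *
tilt();rel(1.4)
```

```text
tilt fix units [-0.     0.002 -0.   ] w 0.006 F [ 0.2 -0.9  0. ] 21.8
shoe frame mm -17.0 -110.2 z 31.0 yaw 1.407 F -0.9 -0.4 0.0 tq [-0.16 -0.1  -0.05]
shoe frame mm -17.8 -110.1 z 31.0 yaw 1.407 F -0.9 -0.4 0.0 tq [-0.16 -0.1  -0.05]
```

Request:
play_rows --pt "0.014 0.002 0 0 0 -0.045 1" --pt "0.014 0.002 0 0 0 -0.045 1" --pt "0.014 0.002 0 0 0 -0.045 1"

```text
clock: 22.1
position: [0.601, 0.3024, 0.0309]
ee_rot: [2.318, 2.12, -0.001]
force: [0.2, -1.2, 0.4]
width: 0.007
```

Run:
```python
from h import *
tilt();rel(1.51)
s=get_image("side");cv2.imwrite("pics/s12z.png",cv2.resize(s[110:220,170:310],None,fx=5,fy=5,interpolation=cv2.INTER_CUBIC))
```

```text
tilt fix units [-0.001  0.002 -0.   ] w 0.007 F [ 0.2 -1.2  0.4] 22.1
shoe frame mm -22.0 -109.2 z 30.9 yaw 1.481 F -1.2 -0.2 0.4 tq [-0.2 -0.1  0. ]
shoe frame mm -18.8 -109.8 z 30.9 yaw 1.481 F -1.2 -0.3 0.4 tq [-0.2 -0.1  0. ]
```

View pics/s12z.png

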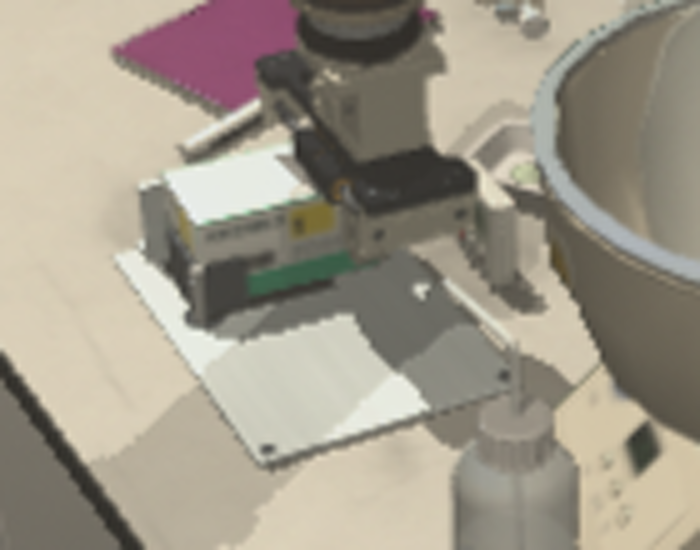

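Request:
play_rows --pt "0.013 0.002 0 0 0 -0.03 1" --pt "0.013 0.002 0 0 0 -0.02 1"

```text
clock: 22.35
position: [0.6018, 0.3066, 0.0309]
ee_rot: [2.288, 2.152, -0.002]
force: [0.1, -0.6, 0.2]
width: 0.009
```

Request:
play_rows --pt "0.012 0.002 0 0 0 -0.01 1" --pt "0.012 0 0 0 0 0 1"

```text
clock: 22.55
position: [0.6019, 0.3077, 0.0309]
ee_rot: [2.282, 2.157, -0.008]
force: [-2.4, -9.5, 6.5]
width: 0.003
```

Run:
```python
from h import *
tilt();rel(1.51)
```

```text
tilt fix units [-0.004  0.01  -0.   ] w 0.003 F [-2.4 -9.5  6.5] 22.55
shoe frame mm -16.6 -109.8 z 30.9 yaw 1.515 F -9.7 1.9 6.5 tq [-1.49  0.46  0.07]
shoe frame mm -17.1 -109.8 z 30.9 yaw 1.515 F -9.6 1.9 6.5 tq [-1.49  0.46  0.07]
```

The push now meets the fence (−9.7 N). Backing off straight, then lifting clear.

Request:
play_rows --pt "-0.03 0 0 0 0 0 1" --pt "-0.1 0 0 0 0 0 1" --pt "-0.15 0 0 0 0 0 1" --pt "-0.15 0 -0.1 0 0 0 1" --pt "-0.05 0 -0.25 0 0 0 1"

```text
clock: 23.05
position: [0.5938, 0.2317, 0.0793]
ee_rot: [-2.278, -2.16, 0.02]
force: [0.9, -0.2, 0.5]
width: 0.006
```

Run:
```python
from h import *
tilt();plan([.40,.08,.27],.8,6)
```

```text
tilt fix units [-0.02   0.016 -0.   ] w 0.006 F [ 0.9 -0.2  0.5] 23.05
from [0.5938 0.2317 0.0793] 1.518 to [0.4  0.08 0.27] 0.8
[-0.18, -0.206, -0.212, 0.0, 0.0, 0.239]
[-0.203, -0.183, -0.212, 0.0, 0.0, 0.239]
[-0.223, -0.158, -0.212, 0.0, 0.0, 0.239]
[-0.241, -0.13, -0.212, 0.0, 0.0, 0.239]
[-0.254, -0.1, -0.212, 0.0, 0.0, 0.239]
[-0.265, -0.069, -0.212, 0.0, 0.0, 0.239]
```

Request:
play_rows --pt "0 0 -0.33 -0.02 0.016 0.1 1" --pt "-0.05 -0.1 -0.33 0 0 0.2 1" --pt "-0.1 -0.25 -0.33 0 0 0.239 1" --pt "-0.15 -0.25 -0.2 0 0 0.239 1" --pt "-0.2 -0.2 -0.1 0 0 0.239 1"

```text
clock: 23.55
position: [0.4693, 0.1926, 0.2645]
ee_rot: [2.769, 1.484, 0.01]
force: [-0.5, 1.0, -0.2]
width: 0.007
```

Run:
```python
from h import *
tilt();plan([.38,.0,.29],.5,5)
```

```text
tilt fix units [ 0.006 -0.011 -0.   ] w 0.007 F [-0.5  1.  -0.2] 23.55
from [0.4693 0.1926 0.2645] 0.984 to [0.38 0.   0.29] 0.5
[-0.28, 0.043, -0.034, 0.0, 0.0, 0.194]
[-0.274, 0.07, -0.034, 0.0, 0.0, 0.194]
[-0.266, 0.096, -0.034, 0.0, 0.0, 0.194]
[-0.256, 0.121, -0.034, 0.0, 0.0, 0.194]
[-0.243, 0.146, -0.034, 0.0, 0.0, 0.194]
```

Request:
play_rows --pt "-0.28 0.04 -0.034 0 0 0.19 1" --pt "-0.27 0.07 -0.034 0 0 0.19 1" --pt "-0.266 0.096 -0.034 0 0 0.19 1" --pt "-0.256 0.12 -0.034 0 0 0.19 1" --pt "-0.15 0.15 0 0 0 0.1 1"

```text
clock: 24.05
position: [0.383, 0.0031, 0.2867]
ee_rot: [-3.022, -0.836, -0.024]
force: [0.2, -1.0, -0.0]
width: -0.001
```

Run:
```python
from h import *
tilt()
s=get_image("side");cv2.imwrite("pics/s13.png",s);cv2.imwrite("pics/s13z.png",cv2.resize(s[110:220,170:310],None,fx=5,fy=5,interpolation=cv2.INTER_CUBIC))
t=get_image("top");cv2.imwrite("pics/t13.png",t);cv2.imwrite("pics/t13z.png",cv2.resize(t[150:270,90:230],None,fx=5,fy=5,interpolation=cv2.INTER_CUBIC))
```

```text
tilt fix units [-0.003 -0.032  0.   ] w -0.001 F [ 0.2 -1.  -0. ] 24.05
```

View pics/s13z.png

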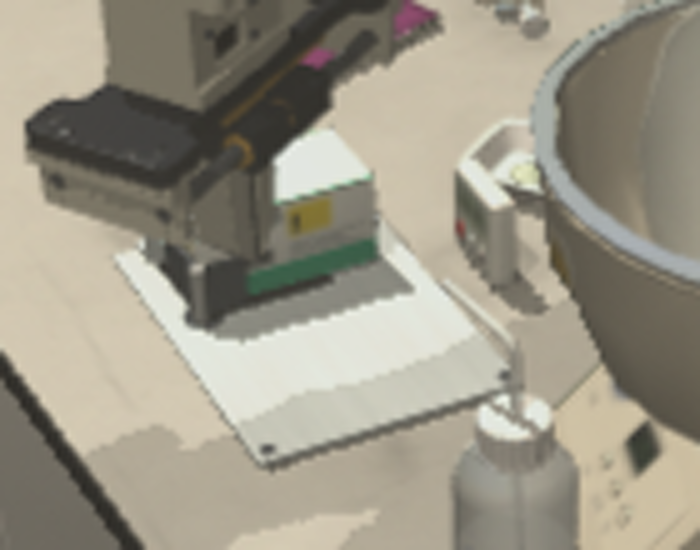

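View pics/t13z.png

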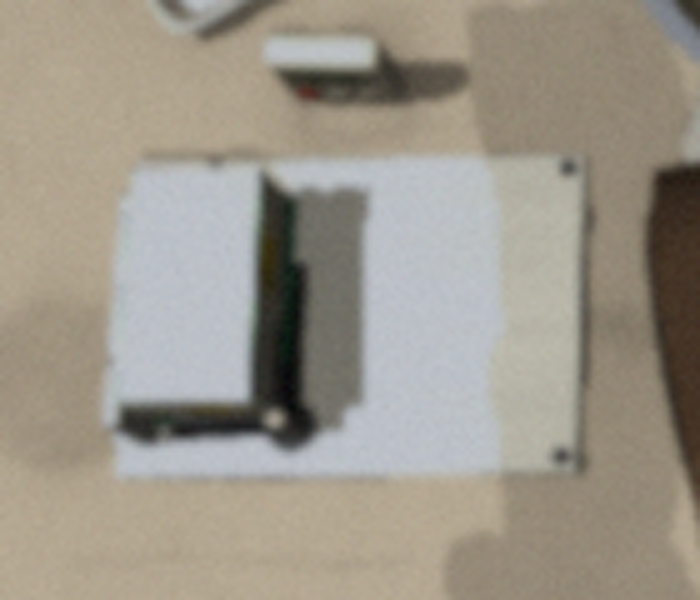

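View pics/s13.png

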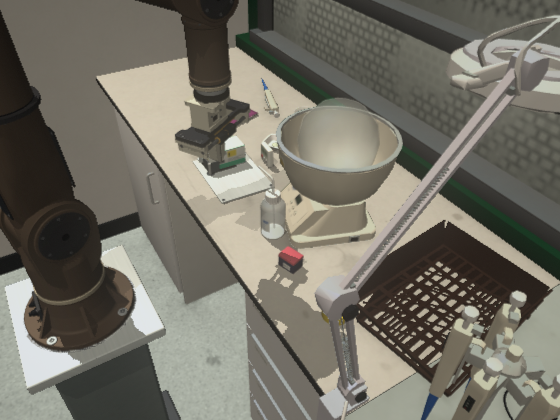

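The carton lies along the fence, still tucked in the shoe; its upper edge away from the fence runs (260,165)–(252,403) in the top zoom. I'll check the angle and the gap to the fence, and that the bystanders haven't moved.

Run:
```python
from h import *
t=cv2.imread("pics/t13.png");t0=cv2.imread("pics/top0.png")
# right top edge subpixel: white->dark transition per row
P=[]
for r in range(188,227):
    row=t[r,132:150].astype(float).mean(1); g=np.diff(row); k=g.argmin()
    w=-np.minimum(g[max(k-1,0):k+2],0); P.append([132+max(k-1,0)+.5+(w*np.arange(len(w))).sum()/w.sum(),r])
T=ray("top",P,.076)[:,:2]
q=np.polyfit(T[:,0],T[:,1],1);print("edge yaw",np.arctan(q[0]),"resid mm",1e3*np.std(T[:,1]-np.polyval(q,T[:,0])))
# plate near/far edges -> yaw
def edge(rng,cols,sgn):
    E=[]
    for c in cols:
        col=t[rng[0]:rng[1],c].astype(float).mean(1);g=np.diff(col)*sgn;k=np.clip(g.argmax(),1,len(g)-2);w=np.maximum(g[k-1:k+2],0);E.append([c,rng[0]+k-1+.5+(w*np.arange(3)).sum()/w.sum()])
    E=ray("top",E,.006)[:,:2];q=np.polyfit(E[:,1],E[:,0],1);return -np.arctan(q[0]),E[:,0].mean()
print("far edge yaw",edge((174,190),range(155,185),1)); print("near edge",edge((238,252),range(120,165),-1))
R=lambda a:np.array([[np.cos(a),-np.sin(a)],[np.sin(a),np.cos(a)]])
print("edge in jig (mm)",(1e3*((T[[0,-1]]-[.4945,.331])@R(-.057))).round(1))
C=ray("top",unc([[118,405],[252,403],[260,165],[125,165]],5,90,150),.076)[:,:2];print("carton corners jig",(1e3*((C-[.4945,.331])@R(-.057))).round(1))
s=cv2.imread("pics/s13.png");s0=cv2.imread("pics/side0.png")
for n,a,b in(("top",t0,t),("side",s0,s)):
  for nm,f in(("red",lambda h:((h[...,0]<8)|(h[...,0]>172))&(h[...,1]>140)&(h[...,2]>90)),("yel",lambda h:(abs(h[...,0].astype(int)-29)<4)&(h[...,1]>180)&(h[...,2]>110))):
    o=[]
    for im in(a,b):
        m=f(cv2.cvtColor(im,cv2.COLOR_BGR2HSV)).astype(np.uint8);_,_,st,c=cv2.connectedComponentsWithStats(m);i=1+st[1:,4].argmax();o.append((c[i].round(1),int(st[i,4])))
    print(n,nm,o)
```

```text
edge yaw -0.045159575178039875 resid mm 0.539426389630559
far edge yaw (np.float64(-0.03030689060028373), np.float64(0.645481478380578))
near edge (np.float64(-0.06126204845884765), np.float64(0.471470254124192))
edge in jig (mm) [[113.5   3.7]
 [ 12.4   2.7]]
carton corners jig [[  1.   69.3]
 [  1.4   0.9]
 [128.2   4.7]
 [128.8  75.4]]
top red [(array([322.4, 219.2]), 288), (array([322.9, 218.7]), 242)]
top yel [(array([390.5, 213.3]), 260), (array([390.2, 212.8]), 249)]Traceback (most recent call last):
  File "<stdin>", line 25, in <module>
ValueError: attempt to get argmax of an empty sequence
```

View pics/t13.png

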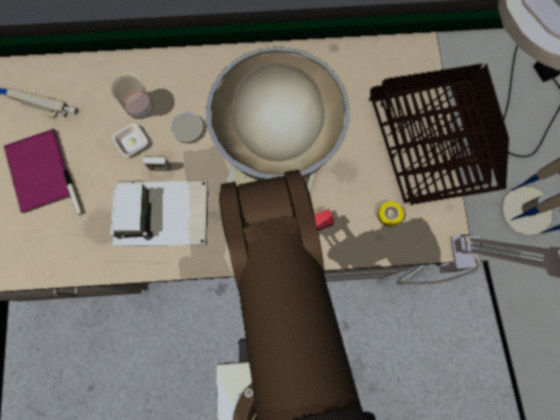

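Run:
```python
from h import *
print(sign_off())
```

```text
the job is handed in; nothing more can be done
None
```

The job is done and handed in at about 24 s of the 72 s allowed; `sign_off()` gave no verdict.

- **Timer:** I lifted it off the plate and stood it upright on the bare bench beyond the plate's far edge, at about (0.69, 0.30). It was still upright in the last pictures.
- **Carton into the shoe:** I set it in against both legs, touching first one wall and then the other. I lowered it onto the floor until it bore about 10 N, then released it. A measurement afterwards put its corner within about 3 mm of the shoe axis.
- **Turn to the fence:** I pushed the free end round slowly with the closed fingers, without lifting. I stopped when the push met the fence at about 10 N, then backed off.

**Last checks:**
- **Fit against the fence:** in the top view the carton lies along the fence with its corner still in the shoe. Its long side reads about 0.012 rad off my best jig angle. That is what the 1.5 mm clearance allows with the free end touching. The plate edges themselves read −0.03 and −0.06 rad, so the angle is only good to about 0.015 rad.
- **Bystanders:** the tube box and tape roll moved no more than 0.5 pixel in the top view, though the arm partly hid the tube box. The bottle looked upright and unmoved in the side view. My colour check in the side view failed because its mask found nothing, so only the top view and my own look confirm the bystanders.
- **Disagreement:** before the grasp, the two cameras differed by about 9 mm on where the carton lay along its length. I re-measured it in the gripper, and the shoe walls then set the final position.

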